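# Put the orifice plates away and blank off the flow rig

### The arm

A 6-joint arm with a two-finger parallel gripper is mounted at the origin on a cart in front of the work surface, level with it; the furniture and walls round the work are solid. World frame = base frame: x ahead of the robot, y to its left, z up, the work surface at z = 0. Lengths are in m, angles in rad, forces in N, time in s.
With the tool pointing down it reaches from about 0.325 to 0.75 m from the base axis. Payload 7.6 kg.
Tool frame: the origin (TCP) lies at the very end of the fingers, on their centre line; the grasp point (between the pads) lies 19 mm behind it; x points along the fingers, z is the direction in which the jaws open and shut, and the axes are right-handed (so a half turn about x gives the same grasp; the last joint's range is limited). The gripper opens to 85 mm and grips with 20 to 120 N. Pads are 22 mm wide; open, the fingers measure 114 mm over their backs; the gripper's body (76 mm by 85 mm) begins 54 mm behind the grasp point. The pads swing forward as they close: fully open they stand 13 mm farther back than shut.
Start: joints at [-1.275, 0.052, 1.401, -0, 1.689, -0.07], TCP at [0.188, -0.49, 0.231] pointing down, gripper open.
Joint ranges: [-2.9, 2.9], [-0.91, 2.17], [0.12, 2.37], [-1.06, 4.2], [0.26, 2.73], [-2.93, 2.93]. Speed limits (rad/s): [2.57, 2.57, 3.01, 3.14, 3.14, 3.14].

### API

Orientations are given as a rotation vector (axis times angle).
In Python, from plant import get_obs, capture, close_job gives the robot as it stands.
- The arm moves only by the tool arm_command, never from a script. Its argument "increments" is text: rows parted by semicolons, each of 7 numbers parted by spaces: the turn, a rotation vector about the tool's x, y, z in rad, then the shift along the tool's x, y, z in mm, then the finger opening in mm, from 0 to 85.4. In form: wx wy wz x y z hand; .... A call has 1 to 10 rows; each row shifts and turns the commanded pose from where the row before left it, along the tool's axes as they then stand; what a row does not reach is not made up. A row lasts 1/12 s, in which the tool goes at most 41.7 mm and 7.16 degrees, less where a joint would pass 70% of its speed; a pose out of reach is approached as far as the arm can. A call with a gripper value outside its range is refused whole. The fingers move at their own pace and stop on an object; "grip_force" is the grip in N (left out, the last holds). Time passes only in rows, so rows that do not move let the fingers close. It gives the time, the measured TCP pose, the force and the opening at its end, in the units of the state.
- get_obs(): the state, without advancing time (a new reading comes with each control period).
- capture(name): name is "scene" or "top" or "wrist"; returns a dict with "frame" (420x560x3 uint8, red, green, blue), "range_z" (420x560 float32, m along the optical axis (not along the pixel's ray), 0 where there is no reading), "fx", "fy", "cx", "cy" (pixels), "R" (3x3) and "t" (3): a world point X has camera coordinates R X + t; the wrist camera has in their place "T_tool_cam" (4x4, takes a point from camera to tool coordinates, whose origin is the TCP and whose axes are the tool frame's). Camera axes: x right, y down, z forward; pixel columns grow to the right and rows downward; lengths in m; the calibration is good to about 2 mm. A picture is of the moment at which its call begins: read the wrist's pose just before it.
- close_job(): hands the job in, once; it reports no verdict.
The state is a dict: "time_s": time; "q": joint angles; "dq": joint speeds; "joint_torque": joint torques, N m; "tcp_pos": TCP position; "tcp_rot": TCP orientation; "force": force on the tool from outside, world axes, zero at the start; "moment": the same for the moment, N m; "width": opening from 0.0 (shut) to 1.0 (fully open).
Only numpy, scipy, OpenCV 4.12 (cv2) and the standard library are available. Lean on these libraries where they do the work, as an engineer would, in place of code of your own. Each camera call takes 0.05 s, during which the arm holds its last target.

### The job

The calibration run is over: hang all the slide plates, those in the rack and the one that may still be in the fitting, by their eyes on the level arm of the one hook, the smallest bore first at the back and each larger bore in front of it, so that from the front every bore shows through the larger one. Then close the empty fitting with the blanking cover: lower it over the two locating pins until it rests flush on the top face. Leave the pressure gauge, the calliper and the oil bottle where they are.

Things in the scene. Friction and masses are not known exactly. Their poses are not given: they have to be found in the camera images.
- fitting_face (a point): Centre of the top face of the orifice fitting (grey block with a bright top face and blue flanged pipe stubs, fixed on a grey skid), 95 mm above the bench; x along the pipe, z up. The face is 116 (x) by 98 mm (y). From its centre a slot for one slide plate goes 71 mm down, 8 mm (x) by 75 mm (y). Two 10 mm locating pins stand on it at x = -42 and +42 mm, 22 mm tall, tapered over the last 5 mm.
- rack (a point): Centre of the top of the black plastic rack on the same skid, 120 mm to the +y side of the fitting, 62 mm above the bench; same axes as the fitting. Open slots for slide plates across it at x = -64, -32, 0, 32 and 64 mm, 8 mm wide (x), 76 mm long, 38 mm deep.
- hook_root (a point): Back end of the hook's level arm, on the axis of the 8 mm bar, 165 mm above the bench. The arm runs from here 98 mm along -x, then its tip turns up 31 degrees for 25 mm. y is across the arm, z up. A 24 mm stop collar sits just behind this point; the post stands 12 mm behind it, no higher than the arm, on a fixed foot plate 120 x 100 x 12 mm.
- hook_tip (a point): End of the upturned tip of the hook (8 mm bar, round end): 120 mm along -x from the hook's root and 13 mm above it. Same axes as the root.
- plate_12_mid (a point): Steel slide plate with a 12 mm bore, half-way up (78.5 mm above its lower edge); starts upright in the rack or the fitting, or is absent. 5 mm thick (x); body 70 mm wide (y), 76 mm tall; above it a tab 32 mm wide whose top is 157 mm above the lower edge. The smaller the bore, the longer the tab. About 150 g.
- plate_12_eye (a point): Centre of the 18 mm hanging eye in the tab of the plate with the 12 mm bore, 104 mm above its lower edge and 53 mm below the top of the tab. x goes through the eye, z up the tab. On the bar this point hangs 5 mm below the bar's axis.
- plate_20_mid (a point): Steel slide plate with a 20 mm bore, half-way up (76 mm above its lower edge); starts upright in the rack or the fitting, or is absent. 5 mm thick (x); body 70 mm wide (y), 76 mm tall; above it a tab 32 mm wide whose top is 152 mm above the lower edge. The smaller the bore, the longer the tab. About 150 g.
- plate_20_eye (a point): Centre of the 18 mm hanging eye in the tab of the plate with the 20 mm bore, 104 mm above its lower edge and 48 mm below the top of the tab. x goes through the eye, z up the tab. On the bar this point hangs 5 mm below the bar's axis.
- plate_28_mid (a point): Steel slide plate with a 28 mm bore, half-way up (73.5 mm above its lower edge); starts upright in the rack or the fitting, or is absent. 5 mm thick (x); body 70 mm wide (y), 76 mm tall; above it a tab 32 mm wide whose top is 147 mm above the lower edge. The smaller the bore, the longer the tab. About 150 g.
- plate_28_eye (a point): Centre of the 18 mm hanging eye in the tab of the plate with the 28 mm bore, 104 mm above its lower edge and 43 mm below the top of the tab. x goes through the eye, z up the tab. On the bar this point hangs 5 mm below the bar's axis.
- plate_36_mid (a point): Steel slide plate with a 36 mm bore, half-way up (71 mm above its lower edge); starts upright in the rack or the fitting, or is absent. 5 mm thick (x); body 70 mm wide (y), 76 mm tall; above it a tab 32 mm wide whose top is 142 mm above the lower edge. The smaller the bore, the longer the tab. About 150 g.
- plate_36_eye (a point): Centre of the 18 mm hanging eye in the tab of the plate with the 36 mm bore, 104 mm above its lower edge and 38 mm below the top of the tab. x goes through the eye, z up the tab. On the bar this point hangs 5 mm below the bar's axis.
- plate_44_mid (a point): Steel slide plate with a 44 mm bore, half-way up (68.5 mm above its lower edge); starts upright in the rack or the fitting, or is absent. 5 mm thick (x); body 70 mm wide (y), 76 mm tall; above it a tab 32 mm wide whose top is 137 mm above the lower edge. The smaller the bore, the longer the tab. About 150 g.
- plate_44_eye (a point): Centre of the 18 mm hanging eye in the tab of the plate with the 44 mm bore, 104 mm above its lower edge and 33 mm below the top of the tab. x goes through the eye, z up the tab. On the bar this point hangs 5 mm below the bar's axis.
- plate_52_mid (a point): Steel slide plate with a 52 mm bore, half-way up (66 mm above its lower edge); starts upright in the rack or the fitting, or is absent. 5 mm thick (x); body 70 mm wide (y), 76 mm tall; above it a tab 32 mm wide whose top is 132 mm above the lower edge. The smaller the bore, the longer the tab. About 150 g.
- plate_52_eye (a point): Centre of the 18 mm hanging eye in the tab of the plate with the 52 mm bore, 104 mm above its lower edge and 28 mm below the top of the tab. x goes through the eye, z up the tab. On the bar this point hangs 5 mm below the bar's axis.
- cover_mid (a point): Loose blanking cover, half-way up (41 mm above its underside): a grey metal plate 112 (x) by 96 (y) by 10 mm with a bow handle, whose black cross bar (14 mm in x, 70 mm in y) lies from 64 to 82 mm above the underside on two 12 mm legs at y = -28 and +28 mm. Two 13 mm through holes at x = -42 and +42 mm. Starts flat on the bench. About 320 g; fits either way round.
- cover_under (a point): Centre of the underside of that cover; same axes.
- gauge: Pressure gauge lying on its back, 87 x 64 x 29 mm, behind the skid: a bystander. Origin under its middle.
- vernier: Digital calliper lying flat, 210 mm long, near the front edge: a bystander. Origin under its middle.
- oil: Oil bottle with a red spout standing upright, 53 mm across, 135 mm tall, behind the hook stand: a bystander. Origin under its middle.
Things that resemble listed ones, but are neither listed nor needed, are in the scene too. Leave any blue or red look-alike of the part that bears plate_28_mid alone.

How it is judged:
By the outcome, as a careful person would: the job done as asked, in the order asked, and still so for the second after the job is handed in, with the robot touching nothing.
Of plate_12, plate_20, plate_28, plate_36, plate_44, plate_52 only 4 to 6 are there at a start; the rules pass over those that are not, and their reading is None.
At some moment in a run one of cover may be knocked a few centimetres aside while the robot is not near it.
It also fails if it takes over 210 s, if anything falls off the work surface, if the arm or the gripper's body presses on something with over 40 N, if the wrist force passes 120 N, or if a joint passes its speed limit or range.

## Working session

There is one attempt and no reset: what is moved stays moved. The work goes in short steps, Python scripts to look and compute and a tool call to move; the robot and the scene stay as the last step left them, time stands still between calls to the robot, and variables do not carry over. Pictures are saved under pics/ and viewed, and the job is handed in when it is done.

Besides the shell and the picture viewer there is one more tool, called as name(argument=value, ...) on one line, values as JSON. arm_command: Moves the arm, as the interface text tells. Its arguments: {"type":"object","properties":{"increments":{"type":"string"},"grip_force":{"type":"number"}},"required":["increments"]}

```bash
ls; mkdir -p pics; cat > h.py <<'E'
import numpy as np, cv2
from plant import get_obs, capture, close_job
from scipy.spatial.transform import Rotation as Rn
def save(n,f,scale=1):
    im=cv2.cvtColor(f,cv2.COLOR_RGB2BGR)
    if scale!=1: im=cv2.resize(im,None,fx=scale,fy=scale,interpolation=cv2.INTER_CUBIC)
    cv2.imwrite('pics/'+n+'.png',im)
def cam(name):
    o=get_obs(); c=capture(name)
    if name=='wrist':
        T=np.eye(4);T[:3,:3]=Rn.from_rotvec(o['tcp_rot']).as_matrix();T[:3,3]=o['tcp_pos']
        M=T@c['T_tool_cam']
    else:
        M=np.eye(4);M[:3,:3]=np.array(c['R']).T;M[:3,3]=-np.array(c['R']).T@np.array(c['t'])
    c['M']=M; return c
def cloud(c):
    z=c['range_z'];v,u=np.mgrid[0:z.shape[0],0:z.shape[1]]
    P=np.stack([(u-c['cx'])/c['fx']*z,(v-c['cy'])/c['fy']*z,z],-1)
    W=P@c['M'][:3,:3].T+c['M'][:3,3]; W[z==0]=np.nan
    return W
def proj(c,X):
    p=(np.atleast_2d(X)-c['M'][:3,3])@c['M'][:3,:3]
    return np.stack([p[:,0]/p[:,2]*c['fx']+c['cx'],p[:,1]/p[:,2]*c['fy']+c['cy']],-1)
E
python3 - <<'E'
from h import *
o=get_obs();print(o)
for n in ['scene','top','wrist']:
    c=cam(n);save(n+'0',c['frame']);np.save(n+'0.npy',cloud(c));print(n,c['M'].round(3).tolist(),c['fx'],c['cx'],c['cy'])
E
```

```text
pics
{'time_s': 0.0, 'q': array([-1.27534896e+00,  5.28416542e-02,  1.40172505e+00, -2.45644740e-06,
        1.68857520e+00, -7.03381477e-02]), 'dq': array([-1.26743415e-03, -4.89168943e-04, -2.49222217e-04,  8.09196699e-04,
        8.68025934e-05,  4.42521260e-04]), 'joint_torque': array([ 2.14458545e-03, -3.81670225e+01, -3.60180938e+01,  1.33632311e-04,
        6.19153463e-03,  4.44744785e-05]), 'tcp_pos': array([ 0.18770001, -0.48998549,  0.23046969]), 'tcp_rot': array([ 0.93662844,  1.36157697, -0.93503719]), 'force': array([-0.5752244 ,  1.37137072, -0.40868685]), 'moment': array([ 0.02462838, -0.04370149, -0.00614404]), 'width': 1.0025944233820991}
scene [[-0.647, -0.5, 0.576, -0.091], [-0.763, 0.417, -0.494, 0.505], [0.007, -0.759, -0.651, 0.843], [0.0, 0.0, 0.0, 1.0]] 456.5922188224769 281.39361811784346 208.25961288821006
top [[0.005, -0.988, 0.155, 0.341], [-1.0, -0.004, 0.008, -0.03], [-0.007, -0.155, -0.988, 1.409], [0.0, 0.0, 0.0, 1.0]] 471.926495668802 282.3323813901117 214.35903522302394
wrist [[0.358, -0.893, -0.272, 0.258], [-0.934, -0.343, -0.103, -0.463], [-0.001, 0.291, -0.957, 0.374], [0.0, 0.0, 0.0, 1.0]] 302.44156141439714 282.18831425419074 206.91745972326888
```

View pics/scene0.png

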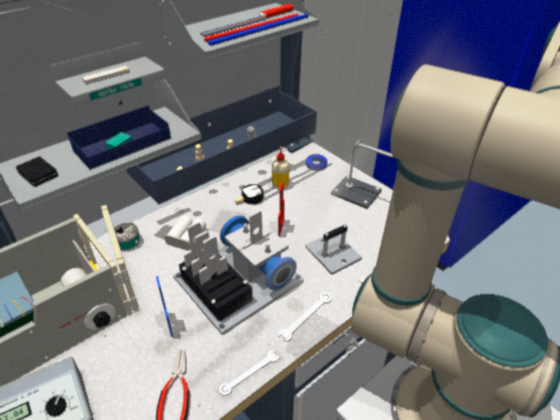

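View pics/top0.png

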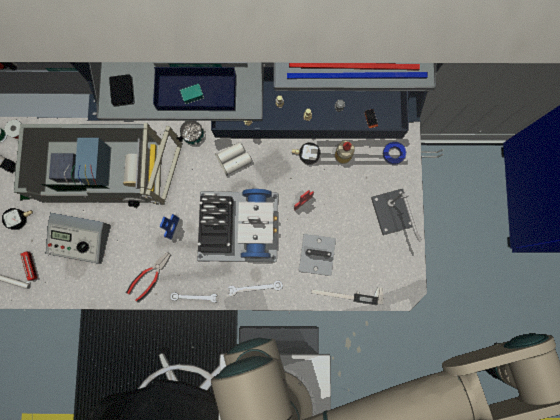

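View pics/wrist0.png

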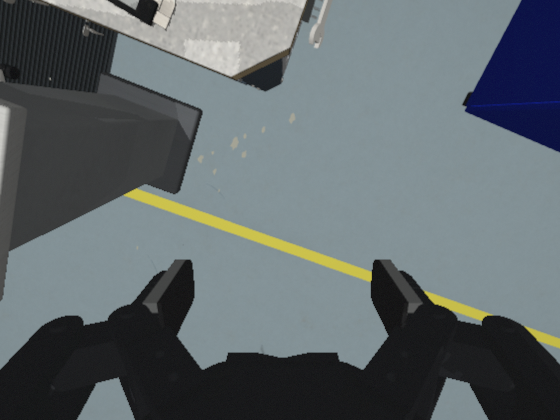

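The scene view shows the rack at (215,280) with several plates, the fitting at (255,255) holding one plate, a blue look-alike at (165,305), a red one at (282,210), the cover at (333,247) and the hook at (365,170). The top view agrees.

```bash
python3 - <<'E'
from h import *
s=cv2.imread('pics/scene0.png');t=cv2.imread('pics/top0.png')
cv2.imwrite('pics/s1.png',cv2.resize(s[180:330,150:350],None,fx=4,fy=4,interpolation=cv2.INTER_CUBIC))
cv2.imwrite('pics/t1.png',cv2.resize(t[170:300,150:430],None,fx=2.8,fy=2.8,interpolation=cv2.INTER_CUBIC))
W=np.load('top0.npy')
for n,p in dict(rack=(217,222),fit=(258,222),plate=(258,219),cover=(317,253),handle=(318,253),hookfoot=(390,212),hooktip=(408,245),hook2=(400,220),red=(304,200),blue=(171,226),f1=(250,222),f2=(272,222)).items(): print(n,W[p[1],p[0]].round(3))
E
```

```text
rack [0.523 0.162 0.104]
fit [0.521 0.047 0.118]
plate [0.521 0.044 0.176]
cover [ 0.439 -0.118  0.081]
handle [ 0.439 -0.121  0.081]
hookfoot [ 0.567 -0.341  0.015]
hooktip [ 0.471 -0.396 -0.006]
hook2 [ 0.544 -0.371  0.011]
red [ 0.594 -0.082  0.059]
blue [0.518 0.304 0.052]
f1 [0.521 0.069 0.116]
f2 [0.524 0.009 0.097]
```

View pics/s1.png

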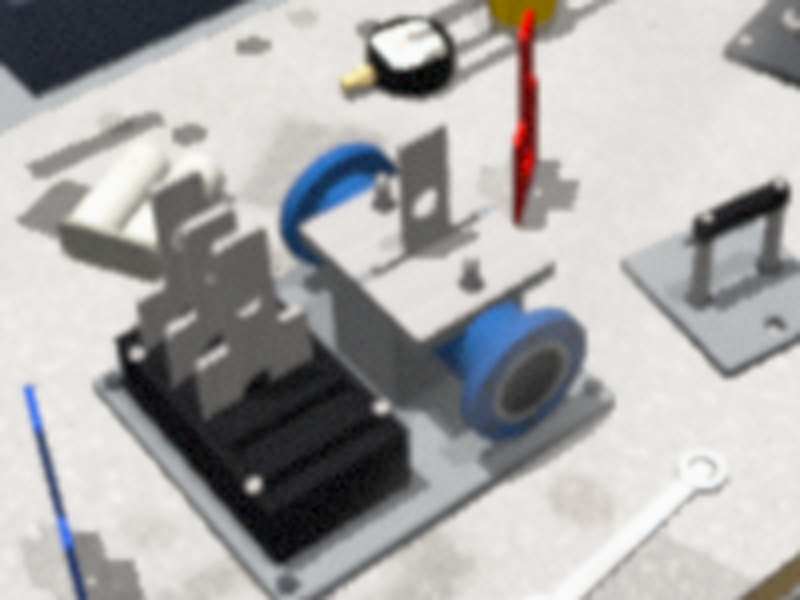

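View pics/t1.png

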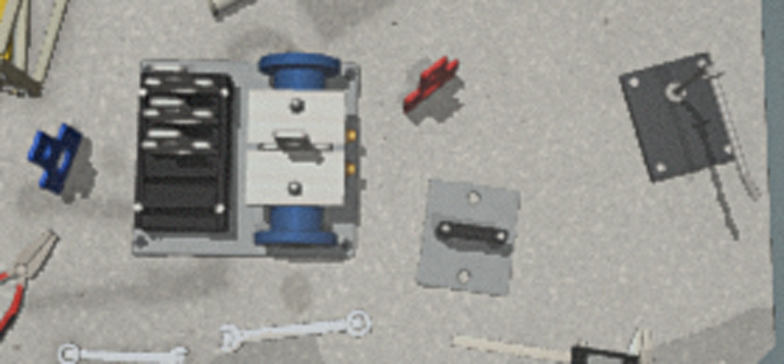

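Four plates are seen: three in the rack's +x slots and one in the fitting. Next I'll take a closer look with the wrist camera.

```bash
cat >> h.py <<'E'
def plan(pos,yaw_deg,pitch_deg=0,start=None,rows=None,vmax=40.,wmax=7.0):
    """tool-down pose: jaw axis z_tool horizontal at yaw (world), rotate pitch about y of tool. prints one increment row*count"""
    o=get_obs()
    R0=Rn.from_rotvec(o['tcp_rot']).as_matrix();p0=np.array(o['tcp_pos'])
    if start is not None: p0,R0=start
    R1=Rtgt(yaw_deg,pitch_deg)
    dR=Rn.from_matrix(R0.T@R1).as_rotvec()
    d=np.array(pos)-p0
    dt=R0.T@d*1000
    print('now',p0.round(4),'turn(rad tool)',dR.round(4),'shift tool mm(at current axes)',dt.round(1),'shift at final axes',(R1.T@d*1000).round(1),'min rows',max(np.linalg.norm(dt)/vmax,np.degrees(np.linalg.norm(dR))/wmax).round(1))
    return R1
def Rtgt(yaw,pitch=0):
    y=np.radians(yaw); z=np.array([np.cos(y),np.sin(y),0]);x=np.array([0,0,-1.]);
    R=np.stack([x,np.cross(z,x),z],1)
    return R@Rn.from_rotvec([0,np.radians(pitch),0]).as_matrix()
E
python3 - <<'E'
from h import *
c=capture('wrist');print(np.array(c['T_tool_cam']).round(3))
o=get_obs();print(Rn.from_rotvec(o['tcp_rot']).as_matrix().round(3)); print(o['time_s'])
for y in (0,180,90,-90): print(y,Rn.from_matrix(Rn.from_rotvec(o['tcp_rot']).as_matrix().T@Rtgt(y)).as_rotvec())
E
```

```text
[[-0.    -0.291  0.957 -0.143]
 [ 0.    -0.957 -0.291  0.075]
 [ 1.     0.     0.001 -0.001]
 [ 0.     0.     0.     1.   ]]
[[-0.     0.934  0.358]
 [ 0.001  0.358 -0.934]
 [-1.     0.    -0.001]]
0.2
0 [-1.20497006e+00 -7.86486851e-04 -6.10284849e-04]
180 [ 1.93662234e+00 -6.74617965e-04  8.69394282e-04]
90 [-2.77576621e+00 -1.65407566e-04 -1.31120309e-03]
-90 [ 3.65826145e-01 -9.34190499e-04  1.17847631e-04]
```

arm_command(increments="-0.1205 0 0 -10 0 0 40;-0.1205 0 0 -10 0 0 40;-0.1205 0 0 -10 0 0 40;-0.1205 0 0 -10 0 0 40;-0.1205 0 0 -10 0 0 40;-0.1205 0 0 -10 0 0 40;-0.1205 0 0 -10 0 0 40;-0.1205 0 0 -10 0 0 40;-0.1205 0 0 -10 0 0 40;-0.1205 0 0 -10 0 0 40")

```text
time_s: 1.03
tcp_pos: [0.1878, -0.4902, 0.3316]
tcp_rot: [-0.004, 1.571, 0.005]
force: [-0.3, 0.2, -0.0]
width: 0.467
```

arm_command(increments="0 0 0 0 33 20 40;0 0 0 0 33 20 40;0 0 0 0 33 20 40;0 0 0 0 33 20 40;0 0 0 0 33 20 40;0 0 0 0 33 20 40;0 0 0 0 33 20 40;0 0 0 0 33 20 40;0 0 0 0 33 20 40;0 0 0 0 33 20 40")

```text
time_s: 1.87
tcp_pos: [0.3883, -0.1584, 0.3314]
tcp_rot: [-0.0, 1.57, -0.0]
force: [1.0, -1.1, -0.9]
width: 0.465
```

arm_command(increments="0 0 0 0 33 20 40;0 0 0 0 33 20 40;0 0 0 0 33 20 40;0 0 0 0 33 20 40;0 0 0 0 33 20 40;0 0 0 0 33 20 40;0 0 0 0 33 16 40;0 0 0 0 0 0 40")

```text
time_s: 2.53
tcp_pos: [0.525, 0.0757, 0.3294]
tcp_rot: [-0.003, 1.573, 0.005]
force: [-0.1, 0.1, -0.1]
width: 0.471
```

```bash
python3 - <<'E'
from h import *
o=get_obs();print(o['time_s'],o['tcp_pos'],o['q'].round(3),o['width'],Rn.from_rotvec(o['tcp_rot']).as_matrix().round(3).tolist())
c=cam('wrist');save('w1',c['frame'],1.4);W=cloud(c);np.save('w1.npy',W)
np.savez('w1c.npz',**{k:c[k] for k in ('frame','range_z','fx','fy','cx','cy','M')})
E
```

```text
2.5333 [0.52501395 0.07567308 0.3293913 ] [0.073 0.071 1.188 0.002 1.886 0.068] 0.4708130385220611 [[-0.003, -0.006, 1.0], [0.001, 1.0, 0.006], [-1.0, 0.001, -0.003]]
```

View pics/w1.png

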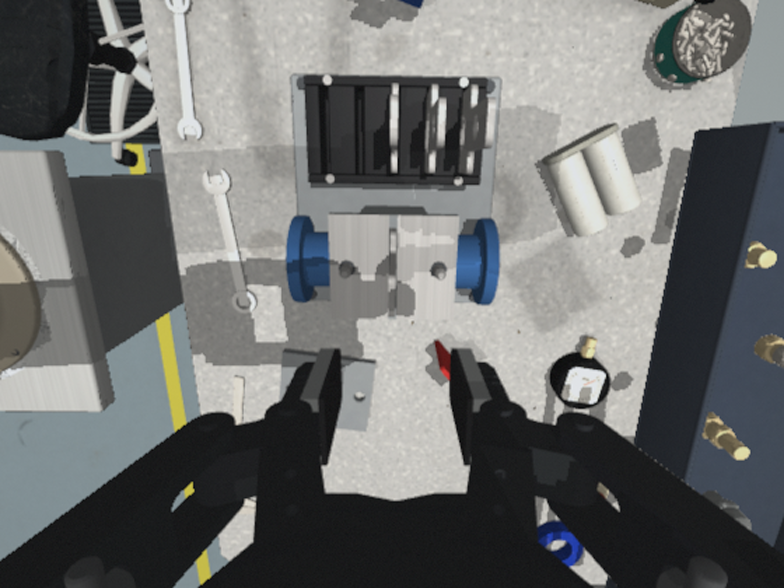

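The wrist view shows the rack at (395,130), with plates in the slots at x = 0, +32 and +64, and one plate in the fitting at (393,265). The pins are at (346,270) and (438,270).

```bash
python3 - <<'E'
from h import *
W=np.load('w1.npy').copy()
m=(W[...,2]>0.12)&(W[...,2]<0.21)&(W[...,0]>.4)&(W[...,0]<.65)&(W[...,1]>-.02)&(W[...,1]<.25)
P=W[m]
lab=cv2.connectedComponents(m.astype(np.uint8))
for i in range(1,lab[0]):
    k=lab[1]==i
    if k.sum()<8: continue
    Q=W[k];v,u=np.where(k)
    t=Q[Q[:,2]>np.percentile(Q[:,2],97)-.006]
    print(k.sum(),'px',u.mean().round(),v.mean().round(),'zmax',np.percentile(Q[:,2],[90,95,99]).round(4),'x',np.median(t[:,0]).round(4),'y',t[:,1].min().round(4),t[:,1].max().round(4))
# fitting face plane, rack top
def med(box,z0,z1):
    m=(W[...,0]>box[0])&(W[...,0]<box[1])&(W[...,1]>box[2])&(W[...,1]<box[3])&(W[...,2]>z0)&(W[...,2]<z1);return W[m]
F=med((.4,.65,-.03,.12),.085,.103);print('fit',F.mean(0),F.min(0),F.max(0),np.median(F[:,2]))
B=med((.4,.65,.2,.4),-.01,.01);print('bench',np.median(B[:,2]))
K=med((.4,.65,.1,.25),.05,.07);print('rack',np.percentile(K,2,axis=0),np.percentile(K,98,axis=0),np.median(K[:,2]))
Pn=med((.4,.65,-.03,.12),.108,.121);print(Pn[np.argsort(Pn[:,0])][::4].round(4)[:40])
E
```

```text
218 px 281.0 85.0 zmax [0.1773 0.1775 0.1779] x 0.5236 y 0.1617 0.1929
310 px 314.0 87.0 zmax [0.1672 0.1675 0.1679] x 0.5557 y 0.1613 0.1926
497 px 346.0 88.0 zmax [0.1718 0.1722 0.1729] x 0.5874 y 0.1613 0.1921
199 px 280.0 204.0 zmax [0.1823 0.1827 0.1833] x 0.5232 y 0.042 0.0734
fit [0.52268006 0.06027175 0.09498032] [0.42679651 0.00807614 0.08500998] [0.61918903 0.10694599 0.102987  ] 0.09552845314001657
bench 0.0004834830306340021
rack [0.44561966 0.13201708 0.05578234] [0.60002947 0.22182037 0.06442137] 0.062439900573787704
[[0.477  0.0555 0.1132]
 [0.4775 0.06   0.1159]
 [0.4787 0.0598 0.1154]
 [0.4797 0.0629 0.1126]
 [0.48   0.0612 0.1158]
 [0.4804 0.0523 0.111 ]
 [0.4812 0.0565 0.1172]
 [0.4815 0.0594 0.1185]
 [0.4824 0.0611 0.1152]
 [0.4827 0.0595 0.1188]
 [0.4835 0.0609 0.1143]
 [0.4838 0.0581 0.1181]
 [0.4846 0.0558 0.1144]
 [0.4856 0.0565 0.1121]
 [0.5213 0.0734 0.1193]
 [0.5237 0.0734 0.1137]
 [0.5605 0.0576 0.1143]
 [0.5607 0.0545 0.1124]
 [0.5616 0.059  0.1149]
 [0.562  0.0534 0.1127]
 [0.5627 0.057  0.1169]
 [0.563  0.0609 0.1124]
 [0.5638 0.0573 0.118 ]
 [0.5641 0.0601 0.1142]
 [0.5649 0.0576 0.1189]
 [0.5652 0.0602 0.1145]
 [0.5662 0.0574 0.1183]
 [0.5664 0.0558 0.1171]
 [0.5674 0.0574 0.1184]
 [0.5677 0.0601 0.1142]
 [0.5692 0.0572 0.1125]]
```

arm_command(increments="0 0 0 -10 25 15 40;0 0 0 -10 25 15 40;0 0 0 0 0 0 40")

```text
time_s: 2.83
tcp_pos: [0.555, 0.123, 0.3518]
tcp_rot: [-0.001, 1.57, 0.002]
force: [-0.9, -0.5, -0.8]
width: 0.469
```

```bash
cat > tri.py <<'E'
from h import *
def tabtops(c,boxes=None):
    W=cloud(c)
    m=(W[...,2]>0.14)&(W[...,2]<0.21)&(W[...,0]>.4)&(W[...,0]<.65)&(W[...,1]>-.02)&(W[...,1]<.25)
    n,l=cv2.connectedComponents(m.astype(np.uint8));out=[]
    for i in range(1,n):
        k=l==i
        if k.sum()<30: continue
        Q=W[k];z9=np.percentile(Q[:,2],97)
        kk=k&(W[...,2]>z9-.005);v,u=np.where(kk)
        out.append(((u.min()+u.max())/2,(v.min()+v.max())/2,(W[kk][:,0].min()+W[kk][:,0].max())/2,W[kk][:,1].min(),W[kk][:,1].max(),np.median(W[kk][:,2]),u.max()-u.min(),v.max()-v.min()))
    return np.array(out)
E
python3 - <<'E'
from tri import *
o=get_obs();print(o['time_s'],o['tcp_pos'])
c=cam('wrist');save('w2',c['frame'],1.4);np.savez('w2c.npz',**{k:c[k] for k in ('frame','range_z','fx','fy','cx','cy','M')})
a=dict(np.load('w1c.npz'));
A=tabtops(a);B=tabtops(c);print(A.round(4));print(B.round(4))
def ray(c,u,v): 
    d=c['M'][:3,:3]@np.array([(u-c['cx'])/c['fx'],(v-c['cy'])/c['fy'],1]);return c['M'][:3,3],d/np.linalg.norm(d)
for r in A:
    s=B[np.argmin(np.hypot(B[:,2]-r[2],B[:,3]-r[3]))]
    p,d=ray(a,*r[:2]);q,e=ray(c,*s[:2]);t=np.linalg.lstsq(np.stack([d,-e],1),q-p,rcond=None)[0]
    print('tri',((p+t[0]*d+q+t[1]*e)/2).round(4), np.linalg.norm(p+t[0]*d-q-t[1]*e).round(4))
E
```

```text
2.8333 [0.55496828 0.12304898 0.35183704]
[[2.815e+02 8.500e+01 5.240e-01 1.617e-01 1.927e-01 1.764e-01 5.000e+00
  3.600e+01]
 [3.150e+02 8.650e+01 5.559e-01 1.613e-01 1.926e-01 1.663e-01 6.000e+00
  3.500e+01]
 [3.500e+02 8.650e+01 5.878e-01 1.613e-01 1.920e-01 1.711e-01 8.000e+00
  3.500e+01]
 [2.800e+02 2.105e+02 5.232e-01 4.200e-02 7.340e-02 1.814e-01 4.000e+00
  2.900e+01]]
[[2.515e+02 1.360e+02 5.240e-01 1.620e-01 1.924e-01 1.764e-01 5.000e+00
  3.000e+01]
 [2.830e+02 1.355e+02 5.565e-01 1.620e-01 1.922e-01 1.663e-01 4.000e+00
  2.900e+01]
 [3.130e+02 1.360e+02 5.880e-01 1.615e-01 1.924e-01 1.713e-01 6.000e+00
  3.000e+01]
 [2.530e+02 2.440e+02 5.230e-01 4.340e-02 7.280e-02 1.814e-01 4.000e+00
  2.400e+01]]
tri [0.524  0.1774 0.1743] 0.0002
tri [0.5564 0.1773 0.1608] 0.0004
tri [0.5883 0.1771 0.1675] 0.0002
tri [0.523  0.0579 0.1788] 0.0004
```

Both views agree: the tab tops at 181, 176, 171 and 166 mm mean plate 12 is in the fitting, and 20, 36 and 28 are in the rack at x = 0, 32 and 64. Next I'll look at the hook.

arm_command(increments="0 0 0 0 -40 -4 40;0 0 0 0 -40 -4 40;0 0 0 0 -40 -4 40;0 0 0 0 -40 -4 40;0 0 0 0 -40 -4 40;0 0 0 0 -40 -4 40;0 0 0 0 -40 -4 40;0 0 0 0 -40 -4 40;0 0 0 0 -40 -4 40;0 0 0 0 -40 -4 40")

```text
time_s: 3.72
tcp_pos: [0.5118, -0.2822, 0.3516]
tcp_rot: [0.001, 1.571, -0.002]
force: [0.0, -0.2, 0.1]
width: 0.468
```

arm_command(increments="-0.1 0 0 0 -20 0 40;-0.1 0 0 0 -20 0 40;-0.1 0 0 0 -20 0 40;-0.1 0 0 0 0 0 40;0 0 0 0 0 0 40;0 0 0 0 0 0 40")

```text
time_s: 4.22
tcp_pos: [0.5188, -0.3394, 0.3514]
tcp_rot: [-0.31, 1.549, 0.31]
force: [0.3, 0.0, -0.5]
width: 0.47
```

```bash
python3 - <<'E'
from tri import *
o=get_obs();print(o['time_s'],o['tcp_pos'],o['q'].round(2))
c=cam('wrist');save('w3',c['frame'],1.4);np.savez('w3c.npz',**{k:c[k] for k in ('frame','range_z','fx','fy','cx','cy','M')})
E
```

```text
4.2167 [ 0.51876055 -0.33939269  0.35137454] [-0.64  0.35  0.83 -0.    1.97 -1.03]
```

View pics/w3.png

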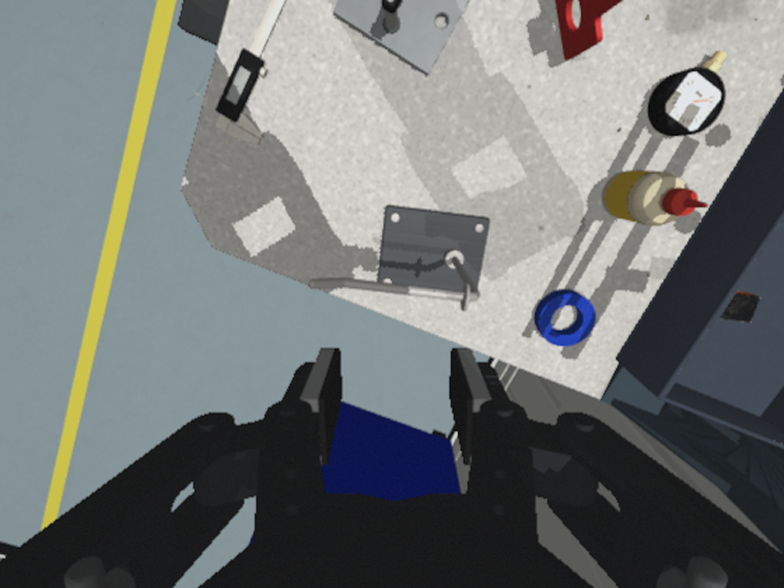

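The hook's level arm runs from the collar at (470,295) to the bend near (345,287), and its tip is at (312,283). I'll fit its line.

```bash
cat > hook.py <<'E'
from tri import *
def hook(c):
    W=cloud(c)
    m=(W[...,2]>.15)&(W[...,2]<.195)&(W[...,0]>.38)&(W[...,0]<.66)&(W[...,1]>-.48)&(W[...,1]<-.25)
    P=W[m];v,u=np.where(m)
    print(len(P),'u',u.min(),u.max(),'v',v.min(),v.max())
    th=np.radians(23)
    for it in range(4):
        ex=np.array([np.cos(th),np.sin(th)]);ey=np.array([-ex[1],ex[0]])
        s=P[:,:2]@ex;w=P[:,:2]@ey
        k=(s>s.min()+.03)&(s<s.max()-.02)
        a,b=np.polyfit(s[k],w[k],1);th+=np.arctan(a)
    ex=np.array([np.cos(th),np.sin(th)]);ey=np.array([-ex[1],ex[0]]);s=P[:,:2]@ex;w=P[:,:2]@ey
    print('yaw',np.degrees(th),'s',s.min(),s.max(),'w',b)
    for q in np.arange(s.min(),s.max(),.008):
        j=(s>=q)&(s<q+.008)
        if j.sum(): print((q-s.min()).round(3),j.sum(),'w',np.median(w[j]).round(4),w[j].min().round(4),w[j].max().round(4),'zmed',np.median(P[j,2]).round(4),'zmax',np.percentile(P[j,2],95).round(4),'xy',P[j,:2].mean(0).round(4))
E
python3 - <<'E'
from hook import *
hook(dict(np.load('w3c.npz')))
E
```

```text
927 u 221 342 v 198 221
yaw 15.72587082479836 s 0.34418518279171223 0.48162271892467445 w -0.4894897522848292
0.0 54 w -0.4895 -0.4933 -0.4864 zmed 0.1812 zmax 0.1828 xy [ 0.4681 -0.3769]
0.008 60 w -0.4892 -0.4938 -0.4863 zmed 0.1765 zmax 0.179 xy [ 0.4756 -0.3746]
0.016 53 w -0.4887 -0.4928 -0.4862 zmed 0.1719 zmax 0.1746 xy [ 0.4831 -0.3721]
0.024 52 w -0.4893 -0.4938 -0.4862 zmed 0.1691 zmax 0.1706 xy [ 0.4909 -0.3704]
0.032 50 w -0.4893 -0.4939 -0.4861 zmed 0.1687 zmax 0.1701 xy [ 0.4987 -0.368 ]
0.04 50 w -0.4891 -0.4935 -0.4862 zmed 0.1688 zmax 0.1706 xy [ 0.5064 -0.3659]
0.048 48 w -0.489 -0.4939 -0.4866 zmed 0.169 zmax 0.1705 xy [ 0.5141 -0.3638]
0.056 49 w -0.4892 -0.4941 -0.4863 zmed 0.1687 zmax 0.1705 xy [ 0.5216 -0.3616]
0.064 50 w -0.4893 -0.4942 -0.4863 zmed 0.1687 zmax 0.1703 xy [ 0.5294 -0.3595]
0.072 49 w -0.4891 -0.4944 -0.4861 zmed 0.1688 zmax 0.1702 xy [ 0.5371 -0.3572]
0.08 50 w -0.4892 -0.4935 -0.4861 zmed 0.1688 zmax 0.1701 xy [ 0.5448 -0.3551]
0.088 47 w -0.4893 -0.4941 -0.4863 zmed 0.1689 zmax 0.1703 xy [ 0.5526 -0.3531]
0.096 50 w -0.489 -0.494 -0.4863 zmed 0.169 zmax 0.1707 xy [ 0.5602 -0.3508]
0.104 49 w -0.4895 -0.4943 -0.486 zmed 0.169 zmax 0.1703 xy [ 0.568  -0.3486]
0.112 50 w -0.4893 -0.494 -0.4861 zmed 0.169 zmax 0.1699 xy [ 0.5757 -0.3463]
0.12 111 w -0.4884 -0.501 -0.479 zmed 0.1714 zmax 0.1777 xy [ 0.5826 -0.344 ]
0.128 49 w -0.4879 -0.4935 -0.486 zmed 0.1647 zmax 0.1677 xy [ 0.5906 -0.3415]
0.136 6 w -0.4881 -0.4911 -0.4865 zmed 0.1573 zmax 0.1592 xy [ 0.5955 -0.3397]
```

Hook: yaw 15.7°, root about (0.581, -0.345), axis height 0.165, tip about (0.466, -0.378). Now to plate 12 in the fitting.

arm_command(increments="0.1 0 0 0 20 0 20;0.1 0 0 0 20 0 20;0.1 0 0 0 20 0 20;0.1 0 0 0 0 0 20;0 0 0 5 40 0 20;0 0 0 5 40 0 20;0 0 0 5 40 0 20;0 0 0 5 40 0 20;0 0 0 5 40 0 20;0 0 0 5 40 0 20")

```text
time_s: 5.1
tcp_pos: [0.5011, -0.0395, 0.3216]
tcp_rot: [0.002, 1.57, -0.002]
force: [1.0, 0.7, 0.6]
width: 0.239
```

arm_command(increments="0 0 0 5 40 0 20;0 0 0 5 40 0 20;0 0 0 5 20 0 20;0 0 0 0 0 0 20;0 0 0 0 0 0 20")

```text
time_s: 5.52
tcp_pos: [0.5015, 0.0593, 0.3064]
tcp_rot: [-0.001, 1.571, 0.0]
force: [0.2, 0.8, 0.5]
width: 0.231
```

```bash
python3 - <<'E'
from h import *
plan([.523,.0578,.161],0)
c=cam('wrist');save('w4',c['frame'],1.4)
E
```

```text
now [0.5015 0.0593 0.3064] turn(rad tool) [0.0009 0.0002 0.0004] shift tool mm(at current axes) [145.4  -1.4  21.5] shift at final axes [145.4  -1.5  21.5] min rows 3.7
```

View pics/w4.png

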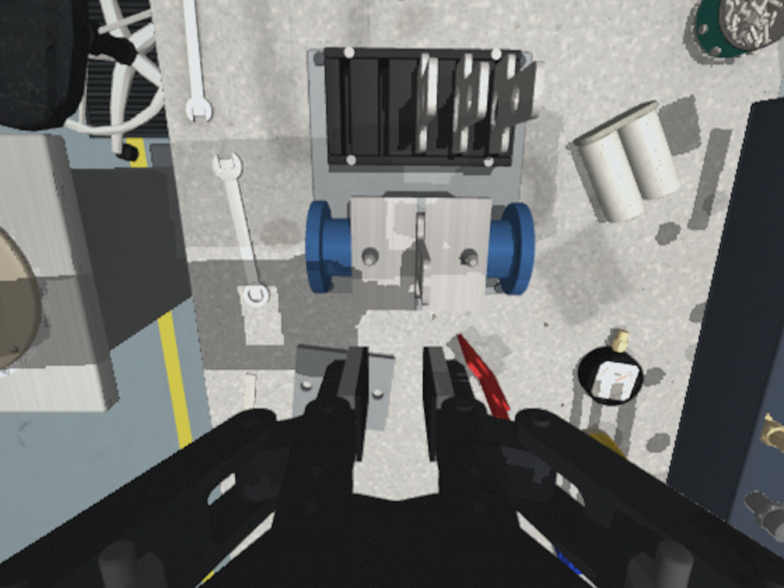

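The jaws (centre column ~396) are 21 mm to the -x side of the fitting's tab at (420,240). I'll shift across, then descend.

arm_command(increments="0 0 0 10 -1.5 21.5 20;0 0 0 35 0 0 20;0 0 0 35 0 0 20;0 0 0 25 0 0 20;0 0 0 0 0 0 20;0 0 0 0 0 0 20")

```text
time_s: 6.07
tcp_pos: [0.5233, 0.0556, 0.2012]
tcp_rot: [0.002, 1.572, -0.002]
force: [-0.0, 0.5, 0.9]
width: 0.235
```

```bash
python3 - <<'E'
from tri import *
plan([.523,.0578,.161],0)
c=cam('wrist');save('w5',c['frame'],1.4);print(tabtops(c)[:,2:6].round(4))
E
```

```text
now [0.5233 0.0556 0.2012] turn(rad tool) [-0.0023 -0.0016  0.0004] shift tool mm(at current axes) [40.2  2.2 -0.2] shift at final axes [40.2  2.2 -0.3] min rows 1.0
[[0.5237 0.1611 0.1839 0.1765]
 [0.5557 0.1609 0.1874 0.1664]
 [0.5876 0.1604 0.1859 0.1713]
 [0.5225 0.0422 0.0734 0.1815]
 [0.5109 0.0464 0.0683 0.2077]
 [0.5373 0.0457 0.0683 0.2075]]
```

View pics/w5.png

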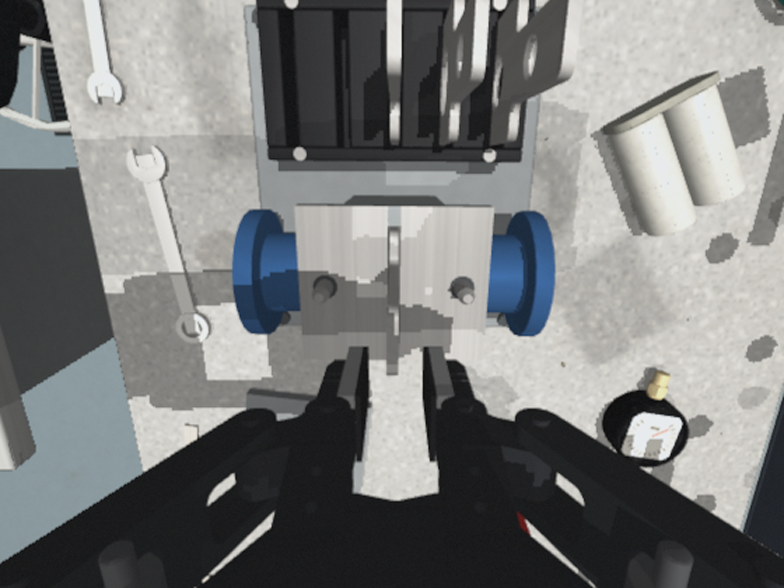

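The jaws straddle the tab at (393,245) with an even gap on both sides. In the camera the pads sit 1.7 mm to +y of the reported TCP, which I'll allow for as a bias. Descend and grip.

arm_command(increments="0 0 0 20 0.4 0 20;0 0 0 20 0 0 20;0 0 0 0 0 0 0;0 0 0 0 0 0 0;0 0 0 0 0 0 0;0 0 0 0 0 0 0;0 0 0 0 0 0 0;0 0 0 0 0 0 0", grip_force=50)

```text
time_s: 6.78
tcp_pos: [0.5239, 0.0572, 0.1624]
tcp_rot: [-0.0, 1.569, -0.0]
force: [-2.3, 0.5, 0.3]
width: 0.044
```

arm_command(increments="0 0 0 -10 0 0 0;0 0 0 -20 0 0 0;0 0 0 -20 0 0 0;0 0 0 -30 0 0 0;0 0 0 -30 0 0 0;0 0 0 -30 0 0 0;0 0 0 -20 0 0 0;0 0 0 0 0 0 0")

```text
time_s: 7.45
tcp_pos: [0.525, 0.0574, 0.3281]
tcp_rot: [0.0, 1.559, 0.0]
force: [0.6, -0.3, -0.8]
width: 0.041
```

```bash
python3 - <<'E'
from tri import *
o=get_obs();print(o['tcp_pos'],o['force'],o['width'])
c=cam('wrist');save('w6',c['frame'],1.4)
c=cam('scene');save('s6',c['frame'][150:330,150:390],3)
E
```

```text
[0.52501358 0.05735181 0.32814363] [ 0.57996648 -0.25973161 -0.80052664] 0.041354414812595865
```

View pics/w6.png

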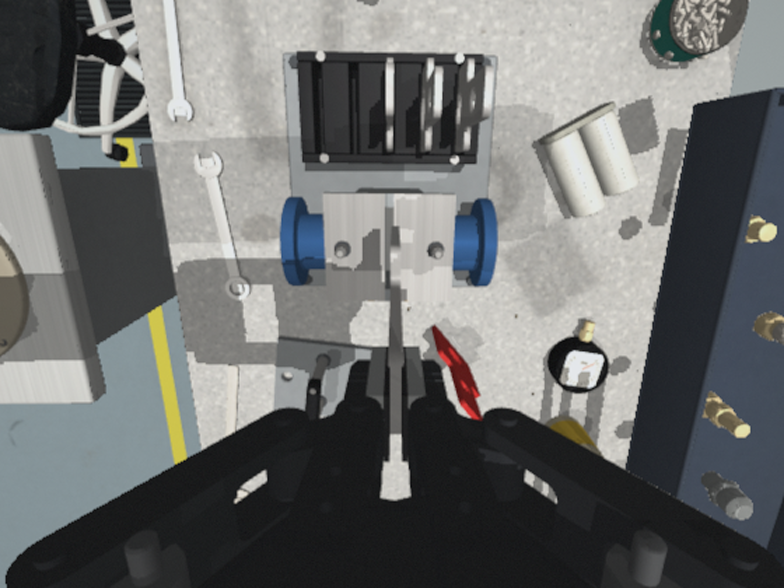

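View pics/s6.png

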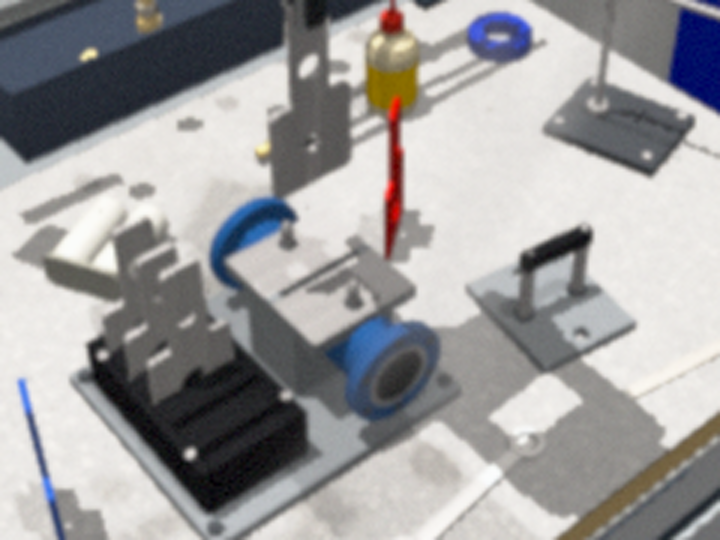

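Plate 12 is held; the scene crop shows the small bore at (312,142). I'll carry it to in front of the hook tip.

arm_command(increments="-0.0915 0 0 -5 0 0 0;-0.0915 0 0 -5 0 0 0;-0.0915 0 0 0 0 0 0;0 0 0 0 -33.6 -20 0;0 0 0 0 -33.6 -20 0;0 0 0 0 -33.6 -20 0;0 0 0 0 -33.6 -20 0;0 0 0 0 -33.6 -20 0;0 0 0 0 -33.6 -20 0;0 0 0 0 -33.6 -20 0")

```text
time_s: 8.38
tcp_pos: [0.4515, -0.2086, 0.3294]
tcp_rot: [-0.215, 1.562, 0.217]
force: [1.8, -0.1, -1.2]
width: 0.044
```

arm_command(increments="0 0 0 0 -33.6 -20 0;0 0 0 0 -33.6 -20 0;0 0 0 0 -33.6 -20 0;0 0 0 0 -33.6 -20 0;0 0 0 0 -33.6 -20 0;0 0 0 0 0 0 0;0 0 0 0 0 0 0")

```text
time_s: 8.97
tcp_pos: [0.4008, -0.3974, 0.3283]
tcp_rot: [-0.21, 1.563, 0.216]
force: [-0.4, 0.5, -1.3]
width: 0.041
```

```bash
cat >> h.py <<'E'
TH=np.radians(15.73);EX=np.array([np.cos(TH),np.sin(TH)]);EY=np.array([-EX[1],EX[0]])
def hk(s,w,z): return [*(s*EX+w*EY),z]
def where():
    o=get_obs();p=o['tcp_pos'];print('t',round(o['time_s'],2),'s,w,z',(p[:2]@EX).round(4),(p[:2]@EY).round(4),p[2].round(4),'F',o['force'].round(1),'width',o['width'].round(3))
E
python3 - <<'E'
from hook import *
where();plan(hk(.31,-.4905,.2124),15.73)
c=cam('wrist');save('w7',c['frame'],1.4);hook(c)
E
```

```text
Traceback (most recent call last):
  File "h.py", line 42, in where
    o=get_obs();p=o['tcp_pos'];print('t',round(o['time_s'],2),'s,w,z',(p[:2]@EX).round(4),(p[:2]@EY).round(4),p[2].round(4),'F',o['force'].round(1),'width',o['width'].round(3))
                                                                                                                                                            ^^^^^^^^^^^^^^^^
AttributeError: 'float' object has no attribute 'round'
```

```bash
sed -i "s/o\['width'\].round(3)/round(o['width'],3)/" h.py
python3 - <<'E'
from hook import *
where();plan(hk(.31,-.4905,.2124),15.73)
c=cam('wrist');save('w7',c['frame'],1.4);hook(c)
E
```

```text
t 8.97 s,w,z 0.278 -0.4912 0.3283 F [-0.4  0.5 -1.3] width 0.041
now [ 0.4008 -0.3974  0.3283] turn(rad tool) [-0.0033 -0.0019 -0.0041] shift tool mm(at current axes) [115.8   0.3  32.2] shift at final axes [115.9   0.7  32. ] min rows 3.0
1120 u 347 474 v 179 200
yaw 16.031531830688312 s 0.3407044184615186 0.4753264444920737 w -0.49177289919188016
0.0 62 w -0.4912 -0.4958 -0.4882 zmed 0.181 zmax 0.1831 xy [ 0.467  -0.3771]
0.008 53 w -0.4913 -0.496 -0.4881 zmed 0.1774 zmax 0.1803 xy [ 0.4747 -0.3749]
0.016 53 w -0.4911 -0.4958 -0.4881 zmed 0.1729 zmax 0.1756 xy [ 0.4823 -0.3726]
0.024 52 w -0.4913 -0.4952 -0.4884 zmed 0.1691 zmax 0.1708 xy [ 0.4902 -0.3705]
0.032 53 w -0.4915 -0.4953 -0.4887 zmed 0.169 zmax 0.1702 xy [ 0.4978 -0.3687]
0.04 57 w -0.4917 -0.4954 -0.4885 zmed 0.169 zmax 0.1701 xy [ 0.5056 -0.3665]
0.048 55 w -0.4917 -0.4954 -0.4889 zmed 0.1691 zmax 0.1705 xy [ 0.5134 -0.3642]
0.056 52 w -0.4917 -0.4954 -0.4889 zmed 0.1691 zmax 0.1705 xy [ 0.521  -0.3622]
0.064 55 w -0.4917 -0.4955 -0.4887 zmed 0.1691 zmax 0.1703 xy [ 0.5286 -0.3598]
0.072 64 w -0.4913 -0.4956 -0.4885 zmed 0.1688 zmax 0.1699 xy [ 0.5363 -0.3574]
0.08 61 w -0.4912 -0.4954 -0.4886 zmed 0.1689 zmax 0.1702 xy [ 0.5439 -0.3553]
0.088 63 w -0.4917 -0.4955 -0.4886 zmed 0.1689 zmax 0.1703 xy [ 0.5516 -0.3532]
0.096 59 w -0.4918 -0.4955 -0.4886 zmed 0.169 zmax 0.1703 xy [ 0.5592 -0.351 ]
0.104 63 w -0.4918 -0.4958 -0.4887 zmed 0.169 zmax 0.1703 xy [ 0.567  -0.3489]
0.112 62 w -0.4916 -0.4958 -0.4889 zmed 0.1688 zmax 0.1699 xy [ 0.5749 -0.3466]
0.12 253 w -0.4912 -0.5038 -0.4812 zmed 0.1698 zmax 0.177 xy [ 0.5824 -0.3444]
0.128 3 w -0.4923 -0.4931 -0.4913 zmed 0.1652 zmax 0.1662 xy [ 0.5926 -0.3419]
```

View pics/w7.png

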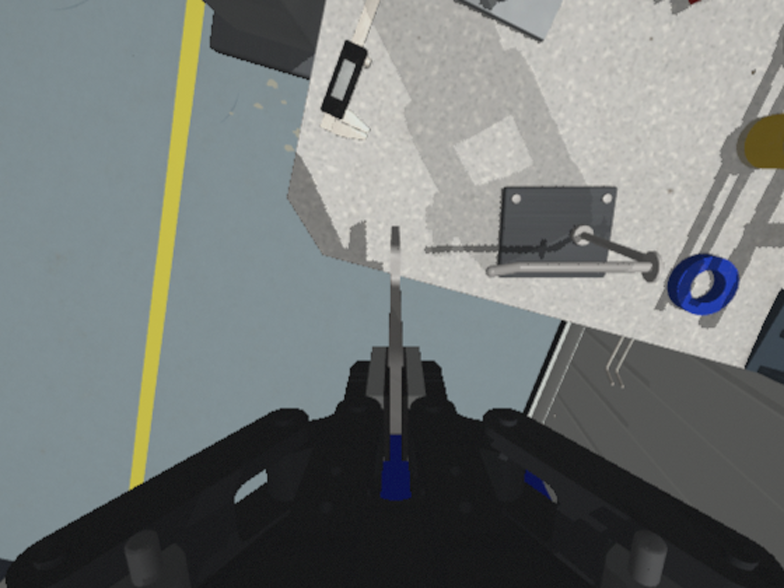

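```bash
cat >> h.py <<'E'
def held(c,tz,s0,name=''):
    W=cloud(c).reshape(-1,3);s=W[:,:2]@EX;w=W[:,:2]@EY
    k=(abs(s-s0)<.02)&(w>-.56)&(w<-.42)&(W[:,2]<tz+.05)&(W[:,2]>.1)
    for a in np.arange(tz-.14,tz+.03,.01):
        j=k&(W[:,2]>=a)&(W[:,2]<a+.01)
        if j.sum()>2: print('z',round(a+.005,3),j.sum(),'w',w[j].min().round(4),w[j].max().round(4),'s',s[j].min().round(4),s[j].max().round(4))
E
python3 - <<'E'
from h import *
c=cam('wrist');held(c,.3283,.278)
E
```

```text
z 0.203 11 w -0.4546 -0.4543 s 0.2779 0.2823
z 0.213 12 w -0.4547 -0.4545 s 0.2779 0.2823
z 0.223 11 w -0.4548 -0.4544 s 0.2781 0.2822
z 0.233 13 w -0.4548 -0.4545 s 0.2781 0.2821
z 0.243 14 w -0.455 -0.4545 s 0.2774 0.282
z 0.253 19 w -0.4549 -0.4545 s 0.2775 0.282
z 0.263 106 w -0.4715 -0.4545 s 0.2777 0.2819
z 0.273 126 w -0.4742 -0.4571 s 0.2777 0.2819
z 0.283 36 w -0.4744 -0.4735 s 0.2778 0.2824
z 0.293 39 w -0.4743 -0.4734 s 0.2779 0.2823
z 0.303 47 w -0.4744 -0.4737 s 0.278 0.2822
z 0.313 54 w -0.4745 -0.4735 s 0.2776 0.2821
z 0.323 65 w -0.4747 -0.4734 s 0.2777 0.2825
z 0.333 211 w -0.483 -0.4734 s 0.2662 0.2941
z 0.343 652 w -0.505 -0.4736 s 0.2645 0.2956
z 0.353 1086 w -0.504 -0.4747 s 0.2648 0.2955
```

In the camera frame the plate centre is at w = -0.4895 and the bar at -0.490, so they are aligned. I'll lower to the tip height.

arm_command(increments="0 0 0 35 0 0 0;0 0 0 35 0 0 0;0 0 0 35 0 10 0;0 0 0 11 0 20 0;0 0 0 0 0 0 0;0 0 0 0 0 0 0")

```text
time_s: 9.57
tcp_pos: [0.4315, -0.3861, 0.2145]
tcp_rot: [-0.217, 1.561, 0.219]
force: [0.0, -0.5, -0.2]
width: 0.046
```

```bash
python3 - <<'E'
from hook import *
where()
c=cam('wrist');save('w8',c['frame'],1.4);hook(c);held(c,get_obs()['tcp_pos'][2],.31)
E
```

```text
t 9.57 s,w,z 0.3107 -0.4886 0.2145 F [ 0.  -0.5 -0.2] width 0.046
3162 u 279 527 v 175 251
yaw 15.601606554742638 s 0.31020002157296594 0.471477402438315 w -0.48847301226554773
0.0 348 w -0.4696 -0.4722 -0.4527 zmed 0.1546 zmax 0.1912 xy [ 0.4264 -0.3651]
0.032 111 w -0.4883 -0.4927 -0.4853 zmed 0.1813 zmax 0.1831 xy [ 0.4659 -0.3772]
0.04 138 w -0.4878 -0.493 -0.4854 zmed 0.1787 zmax 0.1812 xy [ 0.4724 -0.375 ]
0.048 132 w -0.4877 -0.4933 -0.4854 zmed 0.1738 zmax 0.1766 xy [ 0.4802 -0.3728]
0.056 127 w -0.4882 -0.4932 -0.4853 zmed 0.1693 zmax 0.1717 xy [ 0.4881 -0.3709]
0.064 144 w -0.4884 -0.4936 -0.4854 zmed 0.1689 zmax 0.1702 xy [ 0.4957 -0.369 ]
0.072 143 w -0.4883 -0.4933 -0.4853 zmed 0.169 zmax 0.1702 xy [ 0.5033 -0.3668]
0.08 145 w -0.4884 -0.493 -0.4853 zmed 0.1691 zmax 0.1703 xy [ 0.5111 -0.3645]
0.088 138 w -0.4881 -0.4933 -0.4854 zmed 0.169 zmax 0.1702 xy [ 0.5188 -0.3624]
0.096 142 w -0.4882 -0.493 -0.4855 zmed 0.1686 zmax 0.1704 xy [ 0.5264 -0.3603]
0.104 149 w -0.4882 -0.4929 -0.4852 zmed 0.1689 zmax 0.1702 xy [ 0.5342 -0.358 ]
0.112 139 w -0.4882 -0.4928 -0.485 zmed 0
[... 485 characters left out ...]
zmax 0.1769 xy [ 0.5843 -0.3426]
z 0.101 6 w -0.4534 -0.453 s 0.3095 0.3137
z 0.111 12 w -0.4534 -0.4531 s 0.3095 0.3137
z 0.121 12 w -0.4534 -0.4531 s 0.3096 0.3136
z 0.131 21 w -0.4535 -0.4531 s 0.3089 0.3135
z 0.141 14 w -0.4536 -0.4531 s 0.3091 0.3134
z 0.151 201 w -0.4719 -0.4531 s 0.3091 0.3134
z 0.161 39 w -0.4726 -0.4712 s 0.3093 0.314
z 0.171 39 w -0.4729 -0.472 s 0.3094 0.314
z 0.181 41 w -0.4729 -0.4721 s 0.3095 0.3139
z 0.191 43 w -0.4728 -0.472 s 0.3096 0.3138
z 0.201 60 w -0.473 -0.4719 s 0.3091 0.3141
z 0.211 73 w -0.473 -0.472 s 0.3093 0.3141
z 0.221 304 w -0.4813 -0.472 s 0.297 0.3265
z 0.231 1105 w -0.5033 -0.4718 s 0.2962 0.3272
z 0.241 682 w -0.498 -0.4756 s 0.2962 0.3271
```

View pics/w8.png

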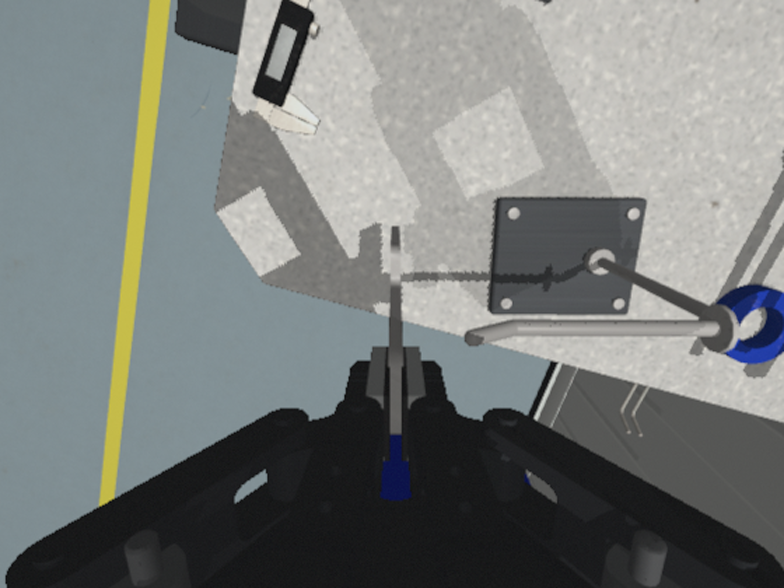

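Plate edge is 1.7 mm to +y of alignment. I'll correct that and advance onto the tip.

arm_command(increments="0 0 0 1.5 -1.7 10 0;0 0 0 0 0 10 0;0 0 0 0 0 8 0;0 0 0 0 0 6 0;0 0 0 3 0 5 0;0 0 0 0 0 0 0;0 0 0 0 0 0 0")

```text
time_s: 10.2
tcp_pos: [0.4688, -0.3787, 0.2103]
tcp_rot: [-0.215, 1.561, 0.216]
force: [-0.2, -0.2, -1.4]
width: 0.044
```

```bash
python3 - <<'E'
from hook import *
where()
c=cam('wrist');save('w9',c['frame'][180:330,180:420],3);held(c,get_obs()['tcp_pos'][2],.35)
c=cam('scene');save('s9',c['frame'][120:250,300:440],4)
E
```

```text
t 10.2 s,w,z 0.3486 -0.4916 0.2103 F [-0.2 -0.2 -1.4] width 0.044
z 0.106 12 w -0.4565 -0.4561 s 0.3476 0.3517
z 0.116 12 w -0.4565 -0.456 s 0.3477 0.3517
z 0.126 13 w -0.4565 -0.4562 s 0.347 0.3516
z 0.136 21 w -0.4565 -0.4561 s 0.3471 0.3515
z 0.146 184 w -0.4745 -0.4563 s 0.3472 0.3514
z 0.156 50 w -0.4757 -0.4605 s 0.3472 0.352
z 0.166 110 w -0.4937 -0.4751 s 0.3473 0.3698
z 0.176 309 w -0.4939 -0.4751 s 0.3432 0.3688
z 0.186 85 w -0.4933 -0.475 s 0.3432 0.3537
z 0.196 55 w -0.4758 -0.475 s 0.3471 0.3521
z 0.206 71 w -0.476 -0.475 s 0.3472 0.3521
z 0.216 254 w -0.4842 -0.4748 s 0.3353 0.3636
z 0.226 903 w -0.5066 -0.4749 s 0.3343 0.3652
z 0.236 862 w -0.5039 -0.4775 s 0.3342 0.3651
```

View pics/w9.png

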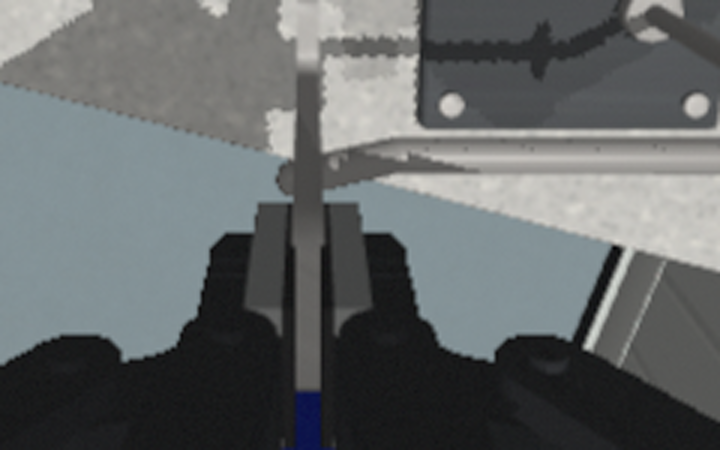

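View pics/s9.png

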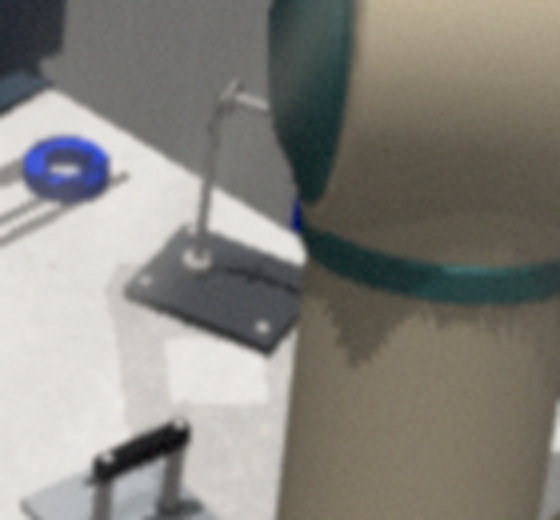

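The tip end shows on the near side of the plate at (285,180) in the crop, so it is through the eye. Continuing down the slope and along the arm.

arm_command(increments="0 0 0 3 0.8 5 0;0 0 0 3 0 5 0;0 0 0 3 0 5 0;0 0 0 2 0 5 0;0 0 0 0 0 10 0;0 0 0 0 0 10 0;0 0 0 0 0 10 0;0 0 0 0 0 0 0")

```text
time_s: 10.97
tcp_pos: [0.5187, -0.3635, 0.1997]
tcp_rot: [-0.217, 1.559, 0.217]
force: [0.2, -0.2, -2.0]
width: 0.043
```

```bash
python3 - <<'E'
from hook import *
where()
s=get_obs()['tcp_pos'][:2]@EX
c=cam('wrist');save('w10',c['frame'][150:330,180:460],2.8);held(c,get_obs()['tcp_pos'][2],s)
E
```

```text
t 10.97 s,w,z 0.4007 -0.4905 0.1997 F [ 0.2 -0.2 -2. ] width 0.043
z 0.105 12 w -0.4557 -0.4551 s 0.3998 0.4038
z 0.115 14 w -0.4554 -0.4551 s 0.3991 0.4037
z 0.125 21 w -0.4555 -0.4552 s 0.3992 0.4036
z 0.135 176 w -0.4732 -0.4552 s 0.3993 0.4035
z 0.145 59 w -0.4747 -0.4587 s 0.3993 0.4035
z 0.155 35 w -0.4748 -0.474 s 0.3995 0.4041
z 0.165 601 w -0.4946 -0.4739 s 0.3807 0.4206
z 0.175 188 w -0.4925 -0.4739 s 0.3811 0.4206
z 0.185 54 w -0.4748 -0.4739 s 0.3992 0.4037
z 0.195 71 w -0.4749 -0.4739 s 0.3993 0.4041
z 0.205 241 w -0.4832 -0.4738 s 0.3873 0.4161
z 0.215 845 w -0.5052 -0.4737 s 0.3862 0.4172
z 0.225 923 w -0.5025 -0.4774 s 0.3863 0.4172
```

View pics/w10.png

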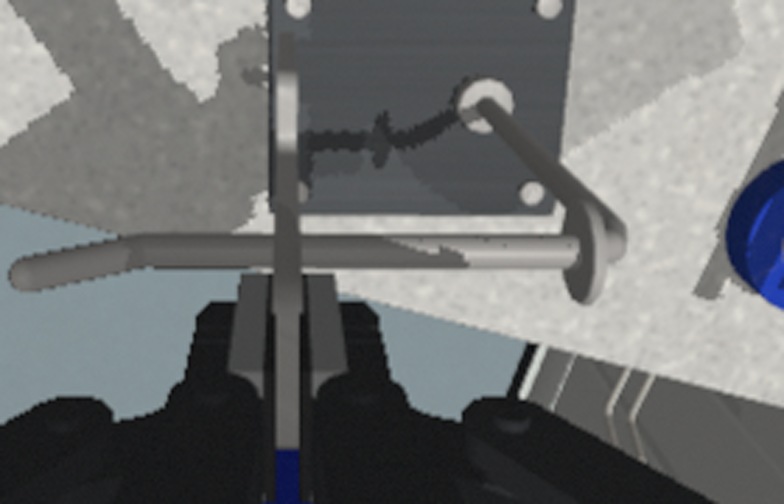

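The plate is well on the level arm, at (287,240) in the crop. Slide back, lower and release.

arm_command(increments="0 0 0 0 0 14 0;0 0 0 0 0 14 0;0 0 0 0 0 14 0;0 0 0 0 0 13 0;0 0 0 3 0 0 0;0 0 0 2 0 0 0;0 0 0 0 0 0 0;0 0 0 0 0 0 14;0 0 0 0 0 0 14;0 0 0 0 0 0 14")

```text
time_s: 11.85
tcp_pos: [0.5693, -0.3501, 0.1956]
tcp_rot: [-0.216, 1.559, 0.214]
force: [-0.4, -0.6, -1.0]
width: 0.165
```

```bash
python3 - <<'E'
from hook import *
where()
s=get_obs()['tcp_pos'][:2]@EX
c=cam('wrist');save('w11',c['frame'][100:330,120:440],2.4);held(c,get_obs()['tcp_pos'][2],s)
E
```

```text
t 11.85 s,w,z 0.4531 -0.4913 0.1956 F [-0.4 -0.6 -1. ] width 0.165
z 0.1 7 w -0.4559 -0.4555 s 0.4515 0.4555
z 0.11 19 w -0.4559 -0.4556 s 0.4508 0.4555
z 0.12 15 w -0.456 -0.4556 s 0.4509 0.4554
z 0.13 203 w -0.4749 -0.4557 s 0.4511 0.4553
z 0.14 36 w -0.4751 -0.4739 s 0.4511 0.4559
z 0.15 37 w -0.4752 -0.4743 s 0.4512 0.4559
z 0.16 90 w -0.4941 -0.4745 s 0.4334 0.4731
z 0.17 738 w -0.4937 -0.4744 s 0.4331 0.473
z 0.18 104 w -0.4894 -0.4744 s 0.4511 0.4696
z 0.19 69 w -0.4754 -0.4744 s 0.4512 0.456
z 0.2 338 w -0.5016 -0.4743 s 0.4344 0.4731
z 0.21 1294 w -0.5062 -0.4743 s 0.4334 0.473
z 0.22 722 w -0.5016 -0.4782 s 0.4333 0.4731
```

View pics/w11.png

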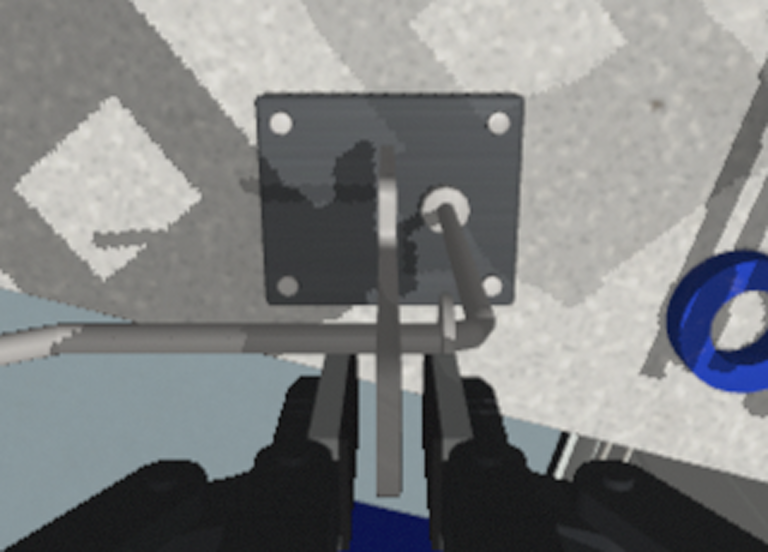

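Plate 12 hangs freely at (388,330). I'll nudge it a few mm toward the collar, then rise and return for plate 20.

arm_command(increments="0 0 0 0 0 3 14;0 0 0 0 0 3 14;0 0 0 0 0 3 14;0 0 0 0 0 -5 14;0 0 0 -30 0 0 16;0 0 0 -35 0 0 20;0 0 0 -35 0 0 20;0.0915 0 0 -20 0 0 20;0.0915 0 0 0 0 0 20;0.0915 0 0 0 0 0 20")

```text
time_s: 12.73
tcp_pos: [0.5737, -0.3488, 0.3174]
tcp_rot: [0.001, 1.567, -0.005]
force: [-0.6, 0.3, -0.2]
width: 0.234
```

```bash
python3 - <<'E'
from hook import *
where()
plan([.5235,.1757,.157],0)
c=cam('wrist');save('w12',c['frame'],1)
E
```

```text
t 12.73 s,w,z 0.4576 -0.4913 0.3174 F [-0.6  0.3 -0.2] width 0.234
now [ 0.5737 -0.3488  0.3174] turn(rad tool) [-0.0044  0.0037  0.0025] shift tool mm(at current axes) [158.9 524.7 -53. ] shift at final axes [160.4 524.5 -50.2] min rows 13.8
```

View pics/w12.png

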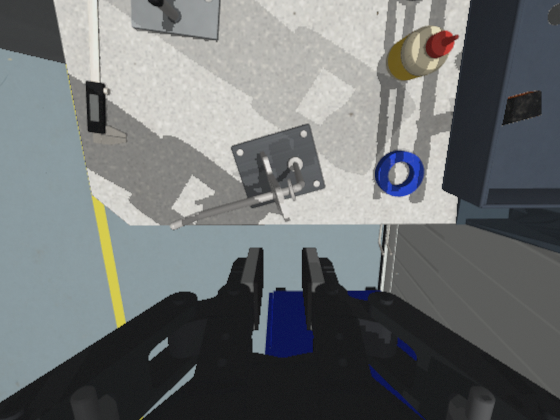

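Plate 12 hangs near the collar at (280,180). Next is plate 20 in the rack's x = 0 slot.

arm_command(increments="0 0 0 0 40 -4 20;0 0 0 0 40 -4 20;0 0 0 0 40 -4 20;0 0 0 0 40 -4 20;0 0 0 0 40 -4 20;0 0 0 0 40 -4 20;0 0 0 0 40 -4 20;0 0 0 0 40 -4 20;0 0 0 0 40 -4 20;0 0 0 0 40 -4 20")

```text
time_s: 13.62
tcp_pos: [0.5326, 0.0532, 0.3146]
tcp_rot: [-0.002, 1.571, 0.002]
force: [1.6, 0.3, 0.1]
width: 0.232
```

arm_command(increments="0 0 0 0 40 -4 20;0 0 0 10 40 -4 20;0 0 0 30 40 -2 20;0 0 0 30 4 0 20;0 0 0 30 0 0 20;0 0 0 10 0 0 20;0 0 0 0 0 0 20;0 0 0 0 0 0 20")

```text
time_s: 14.28
tcp_pos: [0.524, 0.1684, 0.2107]
tcp_rot: [-0.0, 1.57, 0.0]
force: [0.2, 0.2, 1.7]
width: 0.235
```

```bash
python3 - <<'E'
from tri import *
plan([.5235,.1757,.157],0)
c=cam('wrist');save('w13',c['frame'],1);print(tabtops(c)[:,2:6].round(4))
E
```

```text
now [0.524  0.1684 0.2107] turn(rad tool) [0.0002 0.0004 0.    ] shift tool mm(at current axes) [53.7  7.3 -0.5] shift at final axes [53.7  7.3 -0.5] min rows 1.4
[[0.5239 0.1625 0.1932 0.1765]
 [0.5559 0.1618 0.1931 0.1664]
 [0.5878 0.1611 0.1929 0.1713]]
```

View pics/w13.png

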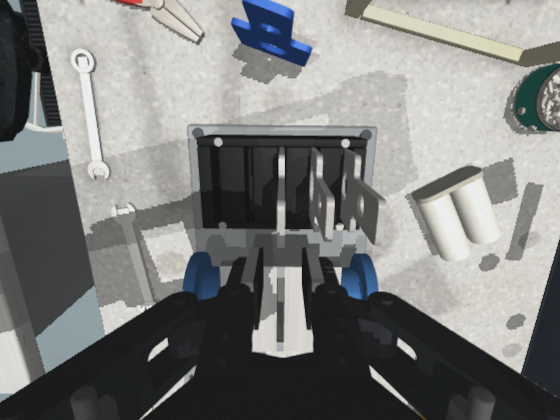

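arm_command(increments="0 0 0 10 7.5 -0.5 20;0 0 0 20 0 0 20;0 0 0 23 0 0 20;0 0 0 0 0 0 20;0 0 0 0 0 0 0;0 0 0 0 0 0 0;0 0 0 0 0 0 0;0 0 0 0 0 0 0;0 0 0 0 0 0 0;0 0 0 0 0 0 0")

```text
time_s: 15.17
tcp_pos: [0.5237, 0.1764, 0.1578]
tcp_rot: [0.0, 1.569, 0.0]
force: [-0.2, 0.2, 0.8]
width: 0.038
```

arm_command(increments="0 0 0 -10 0 0 0;0 0 0 -20 0 0 0;0 0 0 -30 0 0 0;0 0 0 -30 0 0 0;0 0 0 -30 0 0 0;0 0 0 -30 0 0 0;0 0 0 -20 0 0 0;0 0 0 0 0 0 0")

```text
time_s: 15.83
tcp_pos: [0.5241, 0.1765, 0.3333]
tcp_rot: [0.002, 1.561, 0.002]
force: [-0.7, 0.2, -0.6]
width: 0.039
```

```bash
python3 - <<'E'
from tri import *
plan(hk(.279,-.4915,.33),15.73)
o=get_obs();c=cam('wrist');save('w14',c['frame'],1)
c=cam('scene');save('s14',c['frame'][120:330,130:390],3)
E
```

```text
now [0.5241 0.1765 0.3333] turn(rad tool) [-0.2745  0.0097 -0.0011] shift tool mm(at current axes) [   0.7 -574.  -122.3] shift at final axes [   3.3 -519.3 -273.3] min rows 14.7
```

View pics/s14.png

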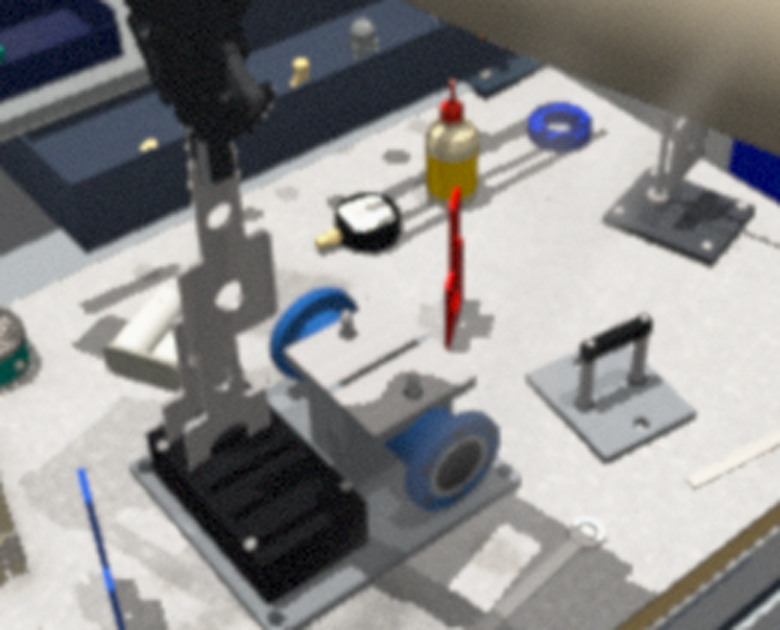

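Plate 20 is held, with the larger bore at (230,293). Carrying it to the hook.

arm_command(increments="-0.0915 0 0 0 0 0 0;-0.0915 0 0 0 0 0 0;-0.0915 0 0 0 0 0 0;0 0 0 0 -34.6 -18.2 0;0 0 0 0 -34.6 -18.2 0;0 0 0 0 -34.6 -18.2 0;0 0 0 0 -34.6 -18.2 0;0 0 0 0 -34.6 -18.2 0;0 0 0 0 -34.6 -18.2 0;0 0 0 0 -34.6 -18.2 0")

```text
time_s: 16.77
tcp_pos: [0.465, -0.0929, 0.3247]
tcp_rot: [-0.215, 1.563, 0.217]
force: [1.4, 0.3, -1.7]
width: 0.041
```

arm_command(increments="0 0 0 0 -34.6 -18.2 0;0 0 0 0 -34.6 -18.2 0;0 0 0 0 -34.6 -18.2 0;0 0 0 0 -34.6 -18.2 0;0 0 0 0 -34.6 -18.2 0;0 0 0 0 -34.6 -18.2 0;0 0 0 0 -34.6 -18.2 0;0 0 0 0 -34.6 -18.2 0;0 0 0 0 0 0 0;0 0 0 0 0 0 0")

```text
time_s: 17.6
tcp_pos: [0.4, -0.3986, 0.3234]
tcp_rot: [-0.209, 1.563, 0.217]
force: [-0.8, 1.0, -0.9]
width: 0.046
```

```bash
python3 - <<'E'
from hook import *
where();plan(hk(.31,-.4912,.2085),15.73)
z=get_obs()['tcp_pos'];c=cam('wrist');save('w15',c['frame'],1);held(c,z[2],z[:2]@EX)
E
```

```text
t 17.6 s,w,z 0.277 -0.4921 0.3234 F [-0.8  1.  -0.9] width 0.046
now [ 0.4    -0.3986  0.3234] turn(rad tool) [-0.0032 -0.0025 -0.0051] shift tool mm(at current axes) [114.9   0.4  33.3] shift at final axes [114.9   0.9  33. ] min rows 3.0
z 0.198 11 w -0.4562 -0.4557 s 0.2757 0.2802
z 0.208 9 w -0.4561 -0.4557 s 0.2758 0.2801
z 0.218 11 w -0.4562 -0.4558 s 0.2759 0.28
z 0.228 14 w -0.4562 -0.4558 s 0.276 0.28
z 0.238 14 w -0.4564 -0.4559 s 0.2761 0.2799
z 0.248 14 w -0.4564 -0.456 s 0.2755 0.2799
z 0.258 26 w -0.4571 -0.456 s 0.2755 0.2805
z 0.268 240 w -0.4756 -0.4565 s 0.2756 0.2804
z 0.278 35 w -0.4756 -0.4748 s 0.2757 0.2803
z 0.288 42 w -0.4758 -0.4749 s 0.2758 0.2802
z 0.298 44 w -0.4758 -0.4751 s 0.2759 0.2801
z 0.308 55 w -0.4759 -0.4749 s 0.2756 0.2805
z 0.318 69 w -0.4761 -0.4749 s 0.2756 0.2805
z 0.328 241 w -0.4848 -0.475 s 0.2641 0.2925
z 0.338 1071 w -0.5071 -0.475 s 0.2627 0.2935
z 0.348 676 w -0.4948 -0.4792 s 0.2626 0.2936
```

arm_command(increments="0 0 0 35 0 0 0;0 0 0 35 0 0 0;0 0 0 35 0 10 0;0 0 0 10 0 20 0;0 0 0 0 0 0 0;0 0 0 0 0 0 0")

```text
time_s: 18.15
tcp_pos: [0.4307, -0.3874, 0.2109]
tcp_rot: [-0.216, 1.561, 0.219]
force: [0.3, -0.3, -1.5]
width: 0.045
```

```bash
python3 - <<'E'
from hook import *
where()
z=get_obs()['tcp_pos'];c=cam('wrist');save('w16',c['frame'],1.4);held(c,z[2],z[:2]@EX)
E
```

```text
t 18.15 s,w,z 0.3095 -0.4896 0.2109 F [ 0.3 -0.3 -1.5] width 0.045
z 0.106 12 w -0.4539 -0.4536 s 0.3083 0.3125
z 0.116 12 w -0.454 -0.4537 s 0.3084 0.3125
z 0.126 18 w -0.454 -0.4536 s 0.3085 0.3124
z 0.136 12 w -0.4541 -0.4536 s 0.3086 0.3123
z 0.146 27 w -0.4552 -0.4538 s 0.308 0.3129
z 0.156 244 w -0.4734 -0.4542 s 0.3081 0.3129
z 0.166 37 w -0.4734 -0.4725 s 0.3082 0.3128
z 0.176 37 w -0.4732 -0.4727 s 0.3083 0.3127
z 0.186 46 w -0.4734 -0.4724 s 0.3084 0.3126
z 0.196 55 w -0.4736 -0.4727 s 0.308 0.313
z 0.206 68 w -0.4734 -0.4726 s 0.3081 0.313
z 0.216 245 w -0.4824 -0.4726 s 0.2962 0.3245
z 0.226 1064 w -0.5048 -0.4726 s 0.2952 0.326
z 0.236 697 w -0.4945 -0.4767 s 0.2951 0.3259
```

View pics/w16.png

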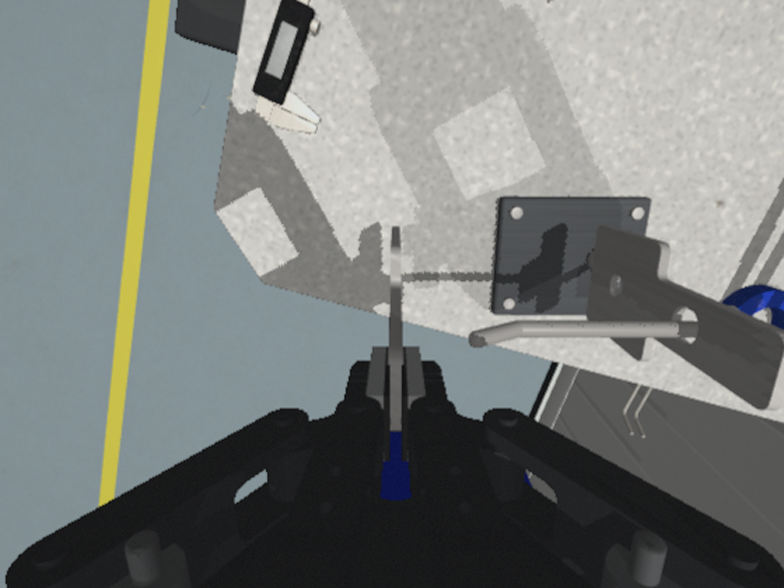

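Plate 12 hangs at (690,325). The held plate 20 needs -1.2 mm in w and to come down 2.5 mm.

arm_command(increments="0 0 0 2.5 -1.2 10 0;0 0 0 0 0 10 0;0 0 0 0 0 8 0;0 0 0 0 0 6 0;0 0 0 3 0 5 0;0 0 0 0 0 0 0;0 0 0 0 0 0 0")

```text
time_s: 18.78
tcp_pos: [0.468, -0.3796, 0.2058]
tcp_rot: [-0.215, 1.561, 0.216]
force: [0.6, -0.0, -1.4]
width: 0.044
```

```bash
python3 - <<'E'
from hook import *
where()
z=get_obs()['tcp_pos'];c=cam('wrist');save('w17',c['frame'][150:330,180:460],2.8);held(c,z[2],z[:2]@EX)
E
```

```text
t 18.78 s,w,z 0.3476 -0.4922 0.2058 F [ 0.6 -0.  -1.4] width 0.044
z 0.101 7 w -0.4568 -0.4565 s 0.3466 0.3507
z 0.111 14 w -0.4569 -0.4564 s 0.3466 0.3507
z 0.121 15 w -0.4568 -0.4564 s 0.3467 0.3506
z 0.131 12 w -0.4569 -0.4565 s 0.3468 0.3505
z 0.141 30 w -0.4578 -0.4564 s 0.3462 0.3511
z 0.151 240 w -0.4759 -0.4571 s 0.3463 0.3511
z 0.161 33 w -0.4761 -0.4753 s 0.3463 0.351
z 0.171 239 w -0.4943 -0.4752 s 0.3464 0.3676
z 0.181 207 w -0.4938 -0.4753 s 0.3435 0.3613
z 0.191 57 w -0.4762 -0.4752 s 0.3462 0.3511
z 0.201 69 w -0.4761 -0.4753 s 0.3463 0.3511
z 0.211 243 w -0.485 -0.4752 s 0.3347 0.3626
z 0.221 1061 w -0.5059 -0.4753 s 0.3332 0.3641
z 0.231 684 w -0.4978 -0.4794 s 0.3332 0.3641
```

View pics/w17.png

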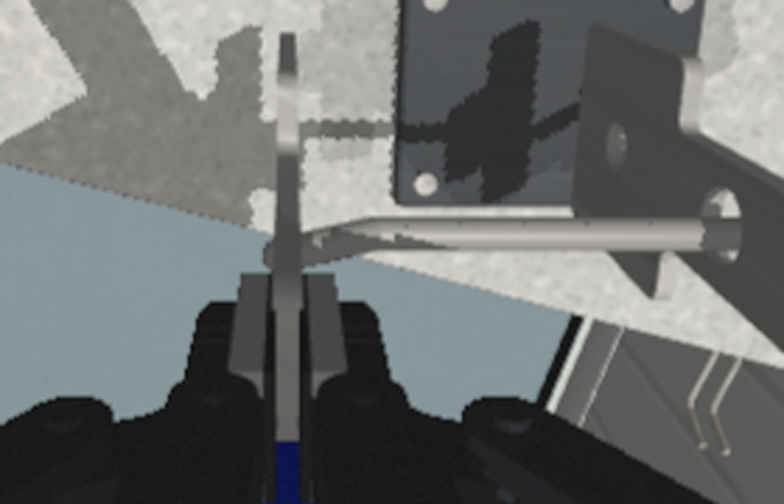

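The tip is through the eye, visible at (268,250). Continuing to 22 mm in front of plate 12.

arm_command(increments="0 0 0 3 1 5 0;0 0 0 3 0 5 0;0 0 0 3 0 5 0;0 0 0 2 0 5 0;0 0 0 0 0 13 0;0 0 0 0 0 13 0;0 0 0 0 0 13 0;0 0 0 0 0 13 0;0 0 0 0 0 0 0;0 0 0 0 0 0 0")

```text
time_s: 19.67
tcp_pos: [0.5373, -0.3589, 0.1947]
tcp_rot: [-0.216, 1.561, 0.217]
force: [0.3, -0.1, -1.2]
width: 0.044
```

```bash
python3 - <<'E'
from hook import *
where()
z=get_obs()['tcp_pos'];c=cam('wrist');save('w18',c['frame'][150:330,180:460],2.8);held(c,z[2],z[:2]@EX)
E
```

```text
t 19.67 s,w,z 0.4198 -0.4911 0.1947 F [ 0.3 -0.1 -1.2] width 0.044
z 0.1 5 w -0.4556 -0.4553 s 0.4197 0.4228
z 0.11 16 w -0.4557 -0.4554 s 0.4189 0.4228
z 0.12 13 w -0.4557 -0.4553 s 0.419 0.4227
z 0.13 29 w -0.4567 -0.4553 s 0.4184 0.4233
z 0.14 240 w -0.4748 -0.4558 s 0.4185 0.4233
z 0.15 37 w -0.4749 -0.4741 s 0.4186 0.4232
z 0.16 44 w -0.4872 -0.4742 s 0.4187 0.4367
z 0.17 740 w -0.4938 -0.4742 s 0.3998 0.4397
z 0.18 57 w -0.475 -0.4741 s 0.4184 0.4233
z 0.19 69 w -0.4752 -0.474 s 0.4184 0.4233
z 0.2 246 w -0.4837 -0.474 s 0.4069 0.4348
z 0.21 1057 w -0.5047 -0.4741 s 0.4056 0.4363
z 0.22 677 w -0.4991 -0.4783 s 0.4055 0.4363
```

View pics/w18.png

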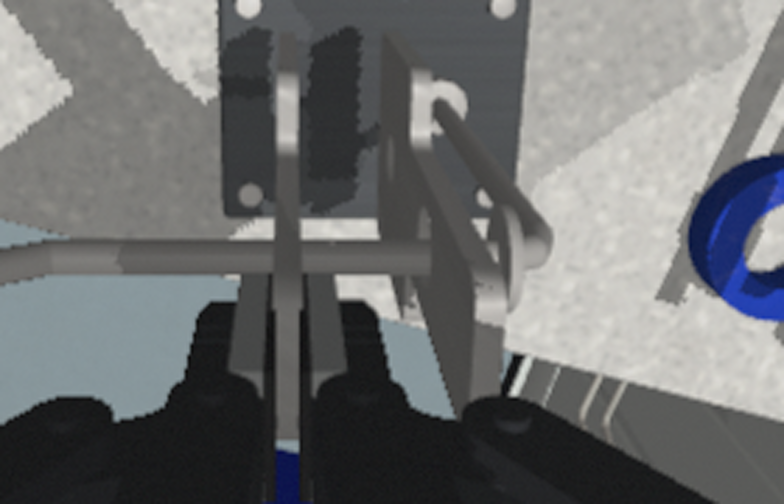

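```bash
python3 - <<'E'
from h import *
z=get_obs()['tcp_pos'];c=cam('wrist');s0=.4208
W=cloud(c).reshape(-1,3);s=W[:,:2]@EX-s0;w=W[:,:2]@EY+.4911
for a in np.arange(.19,.30,.006):
    for nm,lo,hi in (('front',-.09,0),('back',0,.09)):
        j=(W[:,2]>=a)&(W[:,2]<a+.006)&(s>lo)&(s<hi)&(w>-.06)&(w<.02)
        if j.sum()>3: print(round(a-z[2],3),nm,j.sum(),'s',np.percentile(s[j],[1,99]).round(4),'w',np.percentile(w[j],[1,99]).round(3))
E
```

```text
-0.005 front 23 s [-0.0028 -0.0002] w [0.016 0.017]
-0.005 back 185 s [0.0003 0.0355] w [-0.014  0.017]
0.001 front 56 s [-0.0086 -0.0002] w [0.011 0.017]
0.001 back 235 s [0.0003 0.0355] w [-0.015  0.017]
0.007 front 159 s [-0.0149 -0.0002] w [0.007 0.017]
0.007 back 349 s [0.0003 0.0351] w [-0.014  0.017]
0.013 front 396 s [-0.0155 -0.0002] w [-0.013  0.016]
0.013 back 848 s [0.0002 0.0356] w [-0.011  0.017]
0.019 front 272 s [-0.0157 -0.0002] w [-0.008  0.013]
0.019 back 322 s [0.0002 0.0351] w [-0.01   0.013]
0.025 front 217 s [-0.0158 -0.0024] w [0.007 0.012]
0.025 back 214 s [0.0015 0.0148] w [0.007 0.012]
0.031 front 172 s [-0.0151 -0.0023] w [-0.006  0.012]
0.031 back 164 s [0.0014 0.0144] w [-0.002  0.012]
0.037 front 353 s [-0.0204 -0.0023] w [-0.009  0.013]
0.037 back 364 s [0.0014 0.0198] w [-0.01   0.013]
0.043 front 700 s [-0.0327 -0.004 ] w [-0.008  0.015]
0.043 back 711 s [0.0031 0.0316] w [-0.008  0.015]
0.049 front 1176 s [-0.0373 -0.0046] w [-0.008  0.015]
0.049 back 1163 s [0.0037 0.0365] w [-0.008  0.015]
0.055 front 2300 s [-0.0407 -0.0051] w [-0.008  0.013]
0.055 back 2304 s [0.0042 0.0397] w [-0.008  0.013]
0.061 front 1421 s [-0.0462 -0.0053] w [-0.008  0.018]
0.061 back 1435 s [0.0044 0.0451] w [-0.008  0.018]
0.067 front 2330 s [-0.0502 -0.0056] w [-0.008  0.018]
0.067 back 2356 s [0.0047 0.0493] w [-0.008  0.018]
0.073 front 3558 s [-0.0543 -0.0011] w [-0.008  0.018]
0.073 back 3477 s [0.0013 0.0532] w [-0.008  0.018]
0.079 front 3481 s [-0.0589 -0.0003] w [0.001 0.018]
0.079 back 3475 s [0.0004 0.0582] w [0.001 0.019]
0.085 front 5393 s [-0.0617 -0.0006] w [0.004 0.019]
0.085 back 5240 s [0.0006 0.0609] w [0.004 0.019]
0.091 front 2645 s [-0.0614 -0.0006] w [0.009 0.02 ]
0.091 back 2552 s [0.0005 0.0602] w [0.009 0.02 ]
0.097 front 417 s [-0.0196 -0.0073] w [0.017 0.02 ]
0.097 back 385 s [0.0063 0.0186] w [0.018 0.02 ]
```

Fingers stay within ±15 mm up to 37 mm above the TCP, so they clear the hanging tabs. Advance 15 mm, lower and release.

arm_command(increments="0 0 0 0 0 8 0;0 0 0 0 0 7 0;0 0 0 2.5 0 0 0;0 0 0 2 0 0 0;0 0 0 0 0 0 0;0 0 0 0 0 0 12;0 0 0 0 0 0 12;0 0 0 0 0 0 12")

```text
time_s: 20.43
tcp_pos: [0.5514, -0.3554, 0.1913]
tcp_rot: [-0.216, 1.559, 0.215]
force: [-0.2, -0.2, 0.3]
width: 0.138
```

```bash
python3 - <<'E'
from hook import *
where()
z=get_obs()['tcp_pos'];c=cam('wrist');save('w19',c['frame'][150:330,180:460],2.8);held(c,z[2],z[:2]@EX)
E
```

```text
t 20.43 s,w,z 0.4344 -0.4916 0.1913 F [-0.2 -0.2  0.3] width 0.138
z 0.096 9 w -0.4853 -0.4554 s 0.4329 0.4529
z 0.106 101 w -0.5095 -0.4553 s 0.4329 0.4544
z 0.116 113 w -0.506 -0.4552 s 0.433 0.454
z 0.126 144 w -0.5037 -0.4553 s 0.4331 0.4544
z 0.136 291 w -0.4981 -0.4571 s 0.4331 0.4544
z 0.146 91 w -0.5063 -0.4741 s 0.4332 0.4543
z 0.156 91 w -0.5058 -0.4743 s 0.4328 0.4543
z 0.166 802 w -0.499 -0.4741 s 0.4144 0.4544
z 0.176 85 w -0.4961 -0.4741 s 0.4329 0.4544
z 0.186 73 w -0.4905 -0.4741 s 0.4294 0.4544
z 0.196 319 w -0.5012 -0.4742 s 0.4175 0.4542
z 0.206 1232 w -0.5055 -0.4742 s 0.4159 0.4544
z 0.216 751 w -0.5012 -0.4788 s 0.4158 0.4544
```

View pics/w19.png

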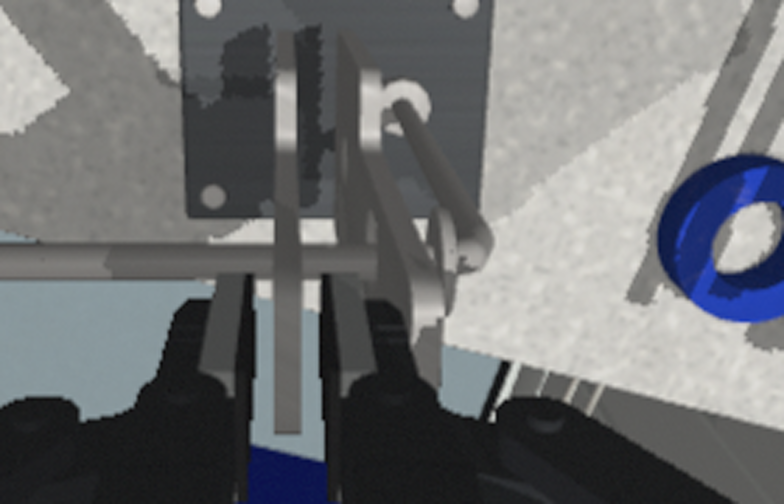

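Plate 20 hangs in front of plate 12. Rise and fetch plate 28 (rack +64).

arm_command(increments="0 0 0 -20 0 0 12;0 0 0 -35 0 0 12;0 0 0 -35 0 0 16;0 0 0 -35 0 0 16;0.0915 0 0 0 0 0 16;0.0915 0 0 0 0 0 16;0.0915 0 0 0 0 0 16;0 0 0 0 40 2.5 16;0 0 0 0 40 2.5 16;0 0 0 0 40 2.5 16")

```text
time_s: 21.32
tcp_pos: [0.5586, -0.2343, 0.3157]
tcp_rot: [0.001, 1.571, -0.001]
force: [-0.0, 0.7, 0.4]
width: 0.188
```

arm_command(increments="0 0 0 0 40 2.5 16;0 0 0 0 40 2.5 16;0 0 0 0 40 2.5 16;0 0 0 0 40 2.5 16;0 0 0 0 40 2.5 16;0 0 0 0 40 2.5 16;0 0 0 0 40 2.5 16;0 0 0 0 40 2.5 16;0 0 0 0 40 2.5 16;0 0 0 0 10 2.5 16")

```text
time_s: 22.15
tcp_pos: [0.5833, 0.1401, 0.316]
tcp_rot: [-0.003, 1.57, 0.005]
force: [0.1, 0.1, 0.1]
width: 0.186
```

```bash
python3 - <<'E'
from tri import *
where()
plan([.5875,.1752,.153],0)
c=cam('top');save('t20',c['frame'][170:300,150:430],2.8)
E
```

```text
t 22.15 s,w,z 0.5994 -0.0233 0.316 F [0.1 0.1 0.1] width 0.186
now [0.5833 0.1401 0.316 ] turn(rad tool) [ 0.0054  0.0003 -0.0016] shift tool mm(at current axes) [163.   34.8   4.4] shift at final axes [163.   35.1   4.2] min rows 4.2
```

View pics/t20.png

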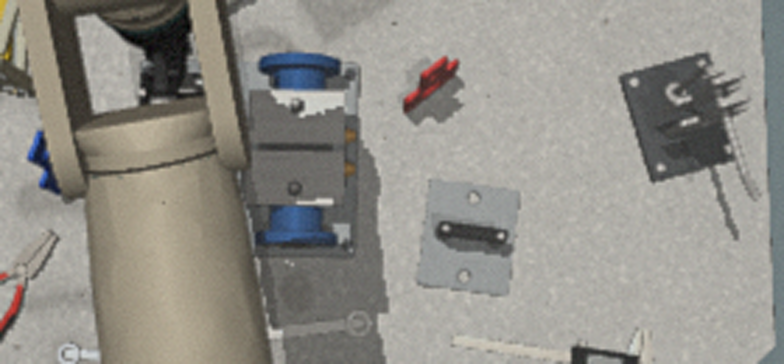

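The cover is still at the same place (468,238), and two plates are on the hook at (710,100). Approaching plate 28.

arm_command(increments="0 0 0 20 33 4 16;0 0 0 35 0 0 16;0 0 0 35 0 0 16;0 0 0 15 0 0 16;0 0 0 0 0 0 16;0 0 0 0 0 0 16")

```text
time_s: 22.7
tcp_pos: [0.5879, 0.1669, 0.2109]
tcp_rot: [0.0, 1.572, -0.001]
force: [-0.2, -0.2, 0.3]
width: 0.19
```

```bash
python3 - <<'E'
from tri import *
plan([.5875,.1752,.153],0)
c=cam('wrist');save('w21',c['frame'],1);print(tabtops(c)[:,2:6].round(4))
E
```

```text
now [0.5879 0.1669 0.2109] turn(rad tool) [-0.0009 -0.0007  0.0005] shift tool mm(at current axes) [57.9  8.3 -0.4] shift at final axes [57.9  8.3 -0.4] min rows 1.5
[[0.5559 0.1622 0.1929 0.1664]
 [0.5881 0.161  0.1926 0.1716]]
```

View pics/w21.png

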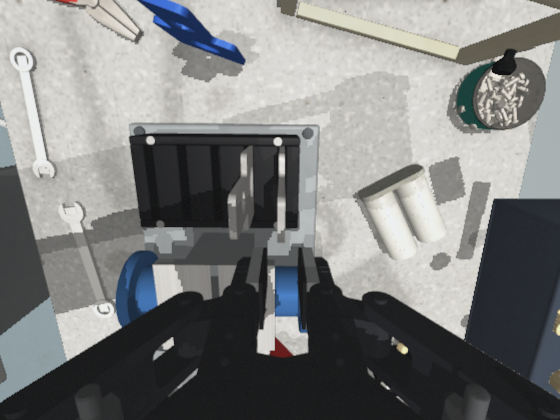

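The rack's two steel plates are at (240,190), the 36, and (282,190), tab top 171 mm, the 28. The blue one at (200,30) and the red one at (280,350) are the look-alikes standing on the bench. The jaws are aligned with the steel 28.

arm_command(increments="0 0 0 10 8 -0.2 16;0 0 0 24 0 0 16;0 0 0 24 0 0 16;0 0 0 0 0 0 16;0 0 0 0 0 0 0;0 0 0 0 0 0 0;0 0 0 0 0 0 0;0 0 0 0 0 0 0;0 0 0 0 0 0 0;0 0 0 0 0 0 0")

```text
time_s: 23.58
tcp_pos: [0.5881, 0.1758, 0.1535]
tcp_rot: [0.0, 1.569, 0.0]
force: [0.3, -0.3, -1.7]
width: 0.037
```

arm_command(increments="0 0 0 -10 0 0 0;0 0 0 -20 0 0 0;0 0 0 -30 0 0 0;0 0 0 -30 0 0 0;0 0 0 -30 0 0 0;0 0 0 -30 0 0 0;0 0 0 -20 0 0 0;0 0 0 0 0 0 0")

```text
time_s: 24.25
tcp_pos: [0.5885, 0.176, 0.33]
tcp_rot: [0.002, 1.56, 0.002]
force: [-0.6, 0.5, 0.4]
width: 0.044
```

```bash
python3 - <<'E'
from tri import *
plan(hk(.279,-.4915,.325),15.73)
c=cam('scene');save('s22',c['frame'][100:330,130:330],2.6)
E
```

```text
now [0.5885 0.176  0.33  ] turn(rad tool) [-0.2745  0.0107 -0.0009] shift tool mm(at current axes) [   1.7 -573.5 -186.7] shift at final axes [   5.  -501.3 -335.2] min rows 15.1
```

View pics/s22.png

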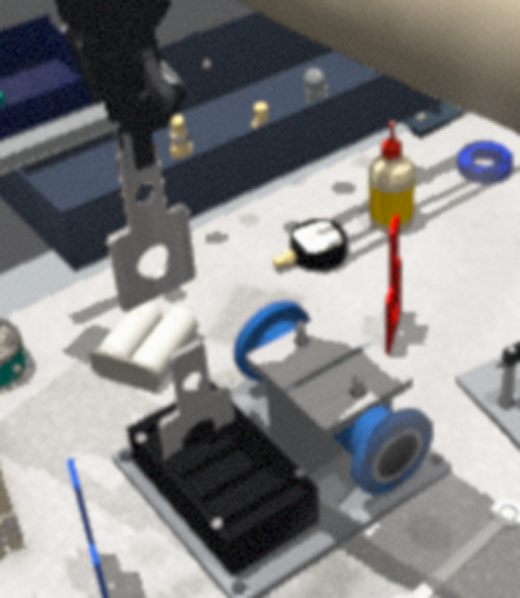

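Plate 28 is held, with its bore at (152,262). Carrying it over.

arm_command(increments="-0.0915 0 0 0 0 0 0;-0.0915 0 0 0 0 0 0;-0.0915 0 0 0 0 0 0;0 0 0 0 -31.3 -21 0;0 0 0 0 -31.3 -21 0;0 0 0 0 -31.3 -21 0;0 0 0 0 -31.3 -21 0;0 0 0 0 -31.3 -21 0;0 0 0 0 -31.3 -21 0;0 0 0 0 -31.3 -21 0")

```text
time_s: 25.13
tcp_pos: [0.5043, -0.0763, 0.321]
tcp_rot: [-0.215, 1.562, 0.216]
force: [0.3, -0.1, -1.2]
width: 0.042
```

arm_command(increments="0 0 0 0 -31.3 -21 0;0 0 0 0 -31.3 -21 0;0 0 0 0 -31.3 -21 0;0 0 0 0 -31.3 -21 0;0 0 0 0 -31.3 -21 0;0 0 0 0 -31.3 -21 0;0 0 0 0 -31.3 -21 0;0 0 0 0 -31.3 -21 0;0 0 0 0 -31.3 -21 0;0 0 0 0 0 0 0")

```text
time_s: 25.97
tcp_pos: [0.3969, -0.4021, 0.3195]
tcp_rot: [-0.209, 1.565, 0.212]
force: [0.2, 1.1, -2.0]
width: 0.044
```

```bash
python3 - <<'E'
from hook import *
where();plan(hk(.309,-.4912,.2042),15.73)
E
```

```text
t 25.97 s,w,z 0.273 -0.4946 0.3195 F [ 0.2  1.1 -2. ] width 0.044
now [ 0.3969 -0.4021  0.3195] turn(rad tool) [-0.0064 -0.0037 -0.0029] shift tool mm(at current axes) [115.1   3.3  36.4] shift at final axes [115.3   3.4  36. ] min rows 3.0
```

arm_command(increments="0 0 0 35 0 0 0;0 0 0 35 0 0 0;0 0 0 35 1 14 0;0 0 0 7 0 20 0;0 0 0 0 0 0 0;0 0 0 0 0 0 0")

```text
time_s: 26.47
tcp_pos: [0.4324, -0.3861, 0.2088]
tcp_rot: [-0.214, 1.562, 0.219]
force: [-0.2, 0.0, -0.7]
width: 0.041
```

```bash
python3 - <<'E'
from hook import *
where()
z=get_obs()['tcp_pos'];c=cam('wrist');save('w23',c['frame'],1.4);held(c,z[2],z[:2]@EX)
E
```

```text
t 26.47 s,w,z 0.3116 -0.4889 0.2088 F [-0.2  0.  -0.7] width 0.041
z 0.104 11 w -0.4533 -0.4529 s 0.3104 0.3145
z 0.114 11 w -0.4533 -0.453 s 0.3104 0.3144
z 0.124 14 w -0.4536 -0.453 s 0.3105 0.3144
z 0.134 15 w -0.4535 -0.453 s 0.31 0.3143
z 0.144 20 w -0.4535 -0.4531 s 0.31 0.3149
z 0.154 238 w -0.4721 -0.4532 s 0.3101 0.3149
z 0.164 43 w -0.4727 -0.4712 s 0.3102 0.3149
z 0.174 46 w -0.4728 -0.4719 s 0.3104 0.3148
z 0.184 39 w -0.473 -0.472 s 0.3105 0.3147
z 0.194 57 w -0.473 -0.472 s 0.3101 0.3151
z 0.204 74 w -0.4731 -0.472 s 0.3102 0.315
z 0.214 244 w -0.4816 -0.472 s 0.2982 0.327
z 0.224 1069 w -0.5038 -0.472 s 0.2973 0.3279
z 0.234 671 w -0.4985 -0.4759 s 0.2973 0.328
```

View pics/w23.png

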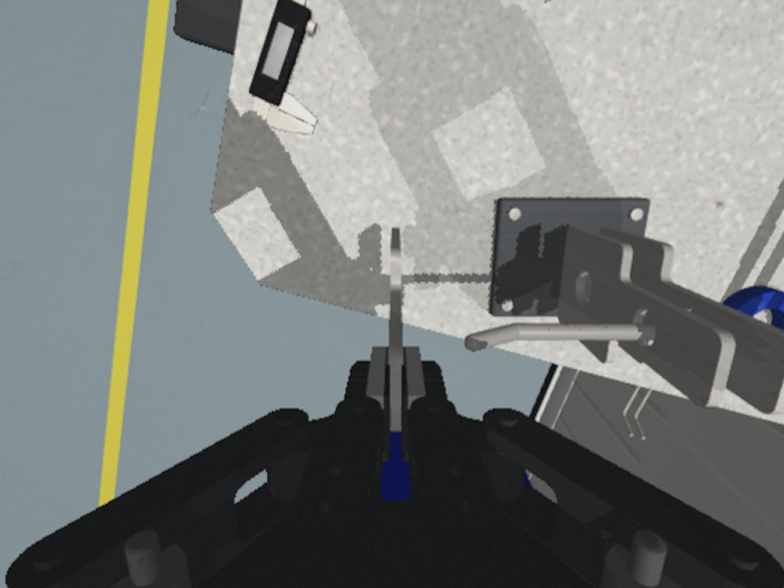

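Both hung plates look fine. Correcting plate 28 by -2 mm in w and down 4.8 mm, then threading.

arm_command(increments="0 0 0 4.8 -1.9 6 0;0 0 0 0 0 10 0;0 0 0 0 0 10 0;0 0 0 0 0 6 0;0 0 0 3 0 5 0;0 0 0 0 0 0 0;0 0 0 0 0 0 0")

```text
time_s: 27.1
tcp_pos: [0.4688, -0.3787, 0.2027]
tcp_rot: [-0.216, 1.56, 0.216]
force: [0.1, -0.1, -1.6]
width: 0.043
```

```bash
python3 - <<'E'
from hook import *
where()
z=get_obs()['tcp_pos'];c=cam('wrist');save('w24',c['frame'][150:330,180:460],2.8);held(c,z[2],z[:2]@EX)
E
```

```text
t 27.1 s,w,z 0.3486 -0.4916 0.2027 F [ 0.1 -0.1 -1.6] width 0.043
z 0.108 14 w -0.4563 -0.456 s 0.3476 0.3516
z 0.118 15 w -0.4563 -0.456 s 0.3477 0.3516
z 0.128 14 w -0.4564 -0.456 s 0.3471 0.3515
z 0.138 20 w -0.4564 -0.456 s 0.3472 0.3521
z 0.148 245 w -0.475 -0.4561 s 0.3473 0.352
z 0.158 42 w -0.4756 -0.4741 s 0.3473 0.352
z 0.168 148 w -0.4939 -0.4749 s 0.3474 0.3684
z 0.178 302 w -0.4935 -0.4748 s 0.3434 0.366
z 0.188 57 w -0.4902 -0.4746 s 0.3453 0.3521
z 0.198 69 w -0.476 -0.4749 s 0.3472 0.3521
z 0.208 244 w -0.4842 -0.4747 s 0.3358 0.3636
z 0.218 1072 w -0.5067 -0.475 s 0.3344 0.365
z 0.228 677 w -0.4846 -0.4788 s 0.3341 0.3651
```

View pics/w24.png

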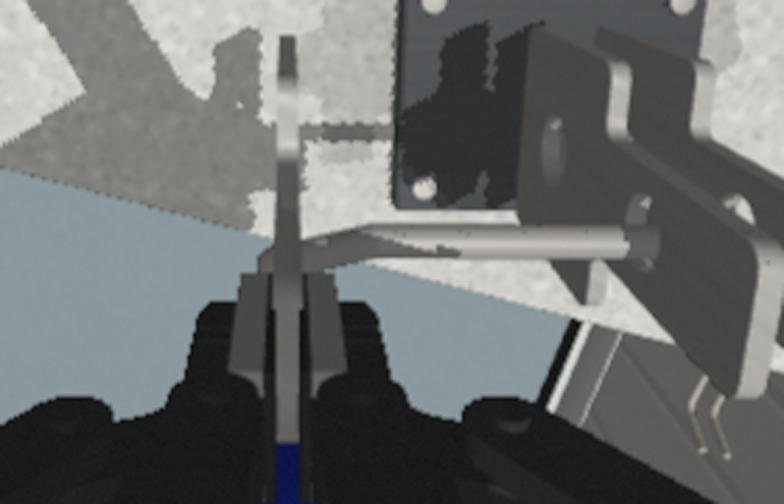

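arm_command(increments="0 0 0 3 0.8 5 0;0 0 0 3 0 5 0;0 0 0 3 0 5 0;0 0 0 3 0 5 0;0 0 0 0 0 11 0;0 0 0 0 0 11 0;0 0 0 0 0 11 0;0 0 0 0 0 10 0;0 0 0 0 0 0 0;0 0 0 0 0 0 0")

```text
time_s: 27.98
tcp_pos: [0.5297, -0.3607, 0.1908]
tcp_rot: [-0.216, 1.56, 0.216]
force: [-0.3, 0.5, -1.2]
width: 0.04
```

```bash
python3 - <<'E'
from hook import *
where()
z=get_obs()['tcp_pos'];c=cam('wrist');save('w25',c['frame'][150:330,180:460],2.8);held(c,z[2],z[:2]@EX)
E
```

```text
t 27.98 s,w,z 0.4121 -0.4908 0.1908 F [-0.3  0.5 -1.2] width 0.04
z 0.096 4 w -0.4554 -0.4553 s 0.412 0.4151
z 0.106 12 w -0.4556 -0.4552 s 0.4112 0.415
z 0.116 15 w -0.4557 -0.4552 s 0.4106 0.415
z 0.126 21 w -0.4557 -0.4552 s 0.4106 0.4156
z 0.136 239 w -0.4744 -0.4553 s 0.4108 0.4155
z 0.146 45 w -0.475 -0.4732 s 0.4108 0.4155
z 0.156 37 w -0.4749 -0.474 s 0.4109 0.4154
z 0.166 690 w -0.4938 -0.4739 s 0.3921 0.432
z 0.176 60 w -0.4902 -0.474 s 0.3935 0.4156
z 0.186 68 w -0.4751 -0.4739 s 0.4107 0.4155
z 0.196 243 w -0.4837 -0.4738 s 0.3987 0.427
z 0.206 1063 w -0.5061 -0.4738 s 0.3977 0.4285
z 0.216 690 w -0.4973 -0.4779 s 0.3977 0.4286
```

View pics/w25.png

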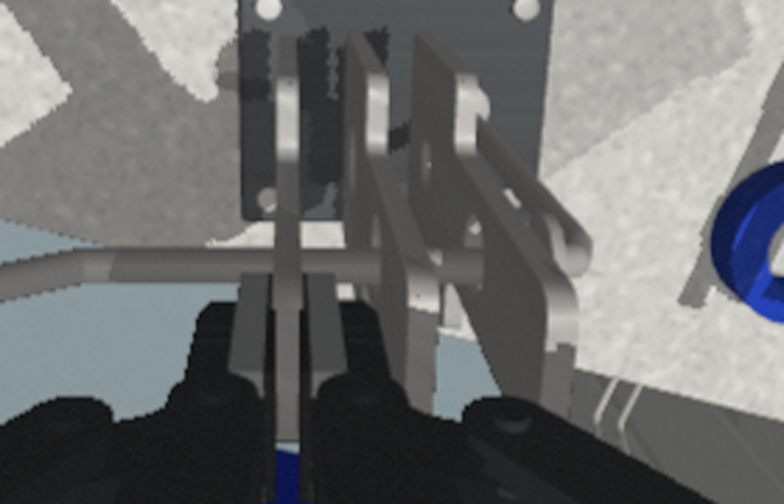

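Spacing is good. Lower and release.

arm_command(increments="0 0 0 2.5 0 0 0;0 0 0 2.5 0 0 0;0 0 0 0 0 0 0;0 0 0 0 0 0 12;0 0 0 0 0 0 12;0 0 0 0 0 0 12")

```text
time_s: 28.53
tcp_pos: [0.5291, -0.3613, 0.1865]
tcp_rot: [-0.216, 1.559, 0.215]
force: [0.2, -0.7, -0.3]
width: 0.139
```

```bash
python3 - <<'E'
from hook import *
where()
z=get_obs()['tcp_pos'];c=cam('wrist');save('w26',c['frame'][150:330,180:460],2.8);held(c,z[2],z[:2]@EX)
E
```

```text
t 28.53 s,w,z 0.4113 -0.4912 0.1865 F [ 0.2 -0.7 -0.3] width 0.139
z 0.102 9 w -0.4557 -0.4553 s 0.4099 0.4136
z 0.112 16 w -0.4557 -0.4552 s 0.4092 0.4136
z 0.122 20 w -0.4556 -0.4553 s 0.4093 0.4142
z 0.132 245 w -0.4747 -0.4553 s 0.4094 0.4142
z 0.142 38 w -0.4751 -0.4741 s 0.4095 0.4141
z 0.152 39 w -0.4749 -0.4742 s 0.4096 0.414
z 0.162 128 w -0.4875 -0.4739 s 0.3917 0.431
z 0.172 597 w -0.4941 -0.4742 s 0.3913 0.4313
z 0.182 68 w -0.4751 -0.4741 s 0.4095 0.4143
z 0.192 329 w -0.5006 -0.4741 s 0.3941 0.4307
z 0.202 1259 w -0.5051 -0.474 s 0.3927 0.4313
z 0.212 754 w -0.5014 -0.4782 s 0.3927 0.4313
```

View pics/w26.png

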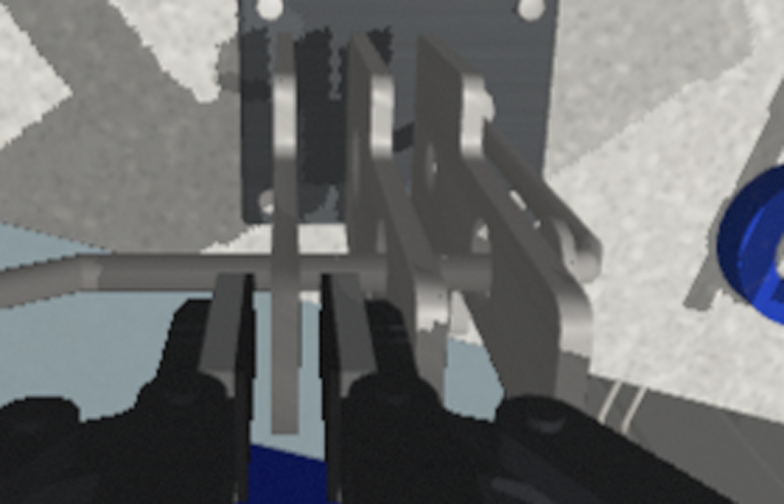

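Plate 28 hangs. Fetching plate 36 (rack +32).

arm_command(increments="0 0 0 -20 0 0 12;0 0 0 -35 0 0 12;0 0 0 -35 0 0 16;0 0 0 -35 0 0 20;0.0915 0 0 0 0 0 20;0.0915 0 0 0 0 0 20;0.0915 0 0 0 0 0 20;0 0 0 0 40 2 20;0 0 0 0 40 2 20;0 0 0 0 40 2 20")

```text
time_s: 29.42
tcp_pos: [0.5348, -0.2401, 0.3108]
tcp_rot: [0.001, 1.571, -0.001]
force: [0.0, -0.3, -0.1]
width: 0.234
```

arm_command(increments="0 0 0 0 40 2 20;0 0 0 0 40 2 20;0 0 0 0 40 2 20;0 0 0 0 40 2 20;0 0 0 0 40 2 20;0 0 0 0 40 2 20;0 0 0 0 40 2 20;0 0 0 0 40 2 20;0 0 0 0 40 2 20;0 0 0 0 40 0 20")

```text
time_s: 30.25
tcp_pos: [0.5529, 0.1609, 0.3114]
tcp_rot: [0.0, 1.57, -0.0]
force: [0.8, -0.9, -0.9]
width: 0.232
```

arm_command(increments="0 0 0 30 10 0 20;0 0 0 35 0 0 20;0 0 0 30 0 0 20;0 0 0 0 0 0 20;0 0 0 0 0 0 20")

```text
time_s: 30.67
tcp_pos: [0.5525, 0.1688, 0.2153]
tcp_rot: [-0.001, 1.574, -0.001]
force: [0.5, 0.4, 1.4]
width: 0.23
```

```bash
python3 - <<'E'
from tri import *
where()
plan([.5555,.1758,.148],0)
c=cam('wrist');save('w27',c['frame'],1);print(tabtops(c)[:,2:6].round(4))
E
```

```text
t 30.67 s,w,z 0.5775 0.0127 0.2153 F [0.5 0.4 1.4] width 0.23
now [0.5525 0.1688 0.2153] turn(rad tool) [ 0.     -0.0028  0.0007] shift tool mm(at current axes) [67.3  7.1  3.2] shift at final axes [67.3  7.   3. ] min rows 1.7
[[0.5559 0.1624 0.193  0.1666]]
```

View pics/w27.png

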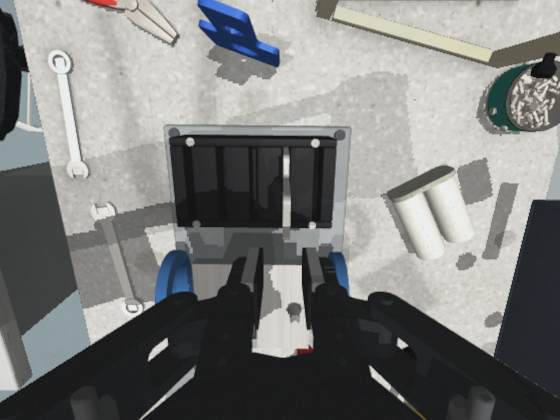

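The last rack plate, the 36, is at (287,190). Gripping it.

arm_command(increments="0 0 0 10 7 3 20;0 0 0 28 0 0 20;0 0 0 28 0 0 20;0 0 0 0 0 0 20;0 0 0 0 0 0 0;0 0 0 0 0 0 0;0 0 0 0 0 0 0;0 0 0 0 0 0 0;0 0 0 0 0 0 0;0 0 0 0 0 0 0")

```text
time_s: 31.55
tcp_pos: [0.5567, 0.1761, 0.1516]
tcp_rot: [0.001, 1.568, 0.001]
force: [-0.6, 0.7, 2.7]
width: 0.044
```

arm_command(increments="0 0 0 -10 0 0 0;0 0 0 -20 0 0 0;0 0 0 -30 0 0 0;0 0 0 -30 0 0 0;0 0 0 -30 0 0 0;0 0 0 -30 0 0 0;0 0 0 -25 0 0 0;0 0 0 0 0 0 0")

```text
time_s: 32.22
tcp_pos: [0.557, 0.1761, 0.3326]
tcp_rot: [0.002, 1.56, 0.002]
force: [1.0, 0.7, -0.6]
width: 0.036
```

```bash
python3 - <<'E'
from tri import *
plan(hk(.279,-.4915,.325),15.73)
c=cam('scene');save('s28',c['frame'][100:330,130:330],2.6)
E
```

```text
now [0.557  0.1761 0.3326] turn(rad tool) [-0.2746  0.0111 -0.001 ] shift tool mm(at current axes) [   4.5 -573.5 -155.2] shift at final axes [   7.6 -510.  -304.8] min rows 14.9
```

View pics/s28.png

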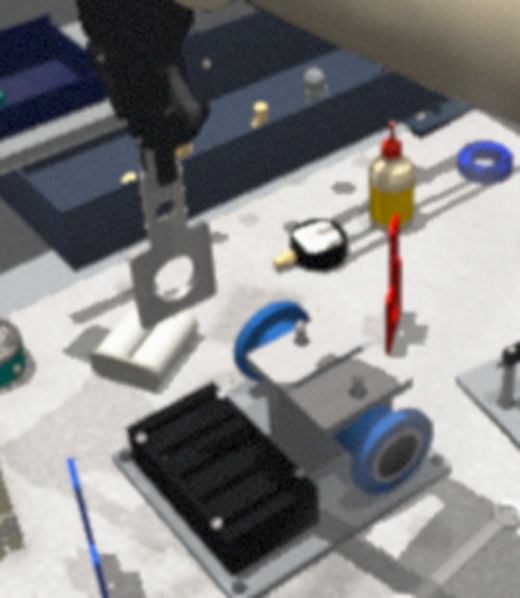

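The rack is empty. Plate 36 is held, with its bore at (173,278).

arm_command(increments="-0.0915 0 0 0 0 0 0;-0.0915 0 0 0 0 0 0;-0.0915 0 0 0 0 0 0;0 0 0 0 -34 -20.2 0;0 0 0 0 -34 -20.2 0;0 0 0 0 -34 -20.2 0;0 0 0 0 -34 -20.2 0;0 0 0 0 -34 -20.2 0;0 0 0 0 -34 -20.2 0;0 0 0 0 -34 -20.2 0")

```text
time_s: 33.1
tcp_pos: [0.4832, -0.0931, 0.3237]
tcp_rot: [-0.215, 1.562, 0.216]
force: [0.6, -0.8, -1.7]
width: 0.043
```

arm_command(increments="0 0 0 0 -34 -20.2 0;0 0 0 0 -34 -20.2 0;0 0 0 0 -34 -20.2 0;0 0 0 0 -34 -20.2 0;0 0 0 0 -34 -20.2 0;0 0 0 0 -34 -20.2 0;0 0 0 0 -34 -20.2 0;0 0 0 0 -34 -20.2 0;0 0 0 0 0 0 0;0 0 0 0 0 0 0")

```text
time_s: 33.93
tcp_pos: [0.4014, -0.3986, 0.3226]
tcp_rot: [-0.21, 1.563, 0.216]
force: [1.1, 0.8, -1.7]
width: 0.041
```

```bash
python3 - <<'E'
from hook import *
where();plan(hk(.309,-.4912,.2022),15.73)
E
```

```text
t 33.93 s,w,z 0.2783 -0.4925 0.3226 F [ 1.1  0.8 -1.7] width 0.041
now [ 0.4014 -0.3986  0.3226] turn(rad tool) [-0.0035 -0.0019 -0.0037] shift tool mm(at current axes) [120.3   0.9  30.9] shift at final axes [120.4   1.3  30.7] min rows 3.1
```

arm_command(increments="0 0 0 35 0 0 0;0 0 0 35 0 0 0;0 0 0 35 -1 10 0;0 0 0 15 0 20 0;0 0 0 0 0 0 0;0 0 0 0 0 0 0")

```text
time_s: 34.43
tcp_pos: [0.4321, -0.3882, 0.2036]
tcp_rot: [-0.216, 1.562, 0.22]
force: [0.3, -0.5, 0.1]
width: 0.038
```

```bash
python3 - <<'E'
from hook import *
where()
z=get_obs()['tcp_pos'];c=cam('wrist');save('w29',c['frame'],1.4);held(c,z[2],z[:2]@EX)
E
```

```text
t 34.43 s,w,z 0.3107 -0.4908 0.2036 F [ 0.3 -0.5  0.1] width 0.038
z 0.099 3 w -0.4552 -0.4547 s 0.3096 0.3128
z 0.109 16 w -0.4553 -0.4548 s 0.3088 0.3136
z 0.119 17 w -0.4552 -0.455 s 0.3089 0.3135
z 0.129 14 w -0.4554 -0.4549 s 0.309 0.3134
z 0.139 21 w -0.4553 -0.455 s 0.3091 0.3134
z 0.149 179 w -0.4733 -0.455 s 0.3093 0.3134
z 0.159 69 w -0.4745 -0.4596 s 0.3094 0.314
z 0.169 45 w -0.4747 -0.4739 s 0.3095 0.3139
z 0.179 41 w -0.4746 -0.474 s 0.3091 0.3138
z 0.189 55 w -0.4747 -0.4738 s 0.3091 0.3137
z 0.199 73 w -0.4749 -0.4736 s 0.3093 0.3141
z 0.209 240 w -0.4836 -0.4738 s 0.2977 0.3262
z 0.219 1030 w -0.5049 -0.4738 s 0.2965 0.327
z 0.229 678 w -0.4838 -0.478 s 0.2965 0.3271
```

View pics/w29.png

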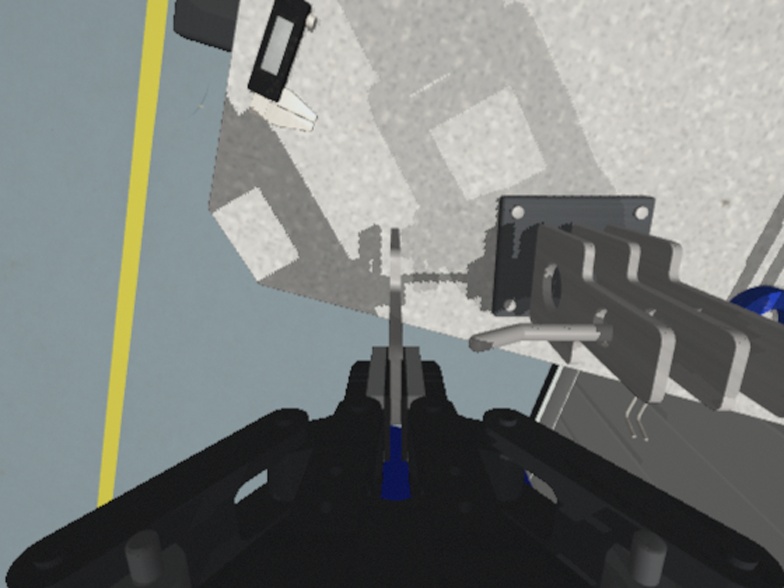

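Aligned in w. Threading.

arm_command(increments="0 0 0 1.5 -0.3 7 0;0 0 0 0 0 10 0;0 0 0 0 0 10 0;0 0 0 0 0 6 0;0 0 0 3 0 5 0;0 0 0 0 0 0 0;0 0 0 0 0 0 0")

```text
time_s: 35.07
tcp_pos: [0.4686, -0.3797, 0.2001]
tcp_rot: [-0.215, 1.561, 0.216]
force: [-0.5, -1.0, -1.4]
width: 0.043
```

```bash
python3 - <<'E'
from hook import *
where()
z=get_obs()['tcp_pos'];c=cam('wrist');save('w30',c['frame'][150:330,180:460],2.8);held(c,z[2],z[:2]@EX)
E
```

```text
t 35.07 s,w,z 0.3481 -0.4926 0.2001 F [-0.5 -1.  -1.4] width 0.043
z 0.105 14 w -0.4571 -0.4567 s 0.3464 0.3511
z 0.115 17 w -0.4571 -0.4567 s 0.3464 0.351
z 0.125 15 w -0.4573 -0.4567 s 0.3465 0.3509
z 0.135 20 w -0.4573 -0.4568 s 0.3466 0.3509
z 0.145 207 w -0.476 -0.4568 s 0.3467 0.3514
z 0.155 67 w -0.4765 -0.46 s 0.3468 0.3515
z 0.165 65 w -0.4932 -0.4756 s 0.3469 0.3679
z 0.175 361 w -0.4939 -0.4756 s 0.3435 0.368
z 0.185 90 w -0.4911 -0.4756 s 0.3436 0.3535
z 0.195 71 w -0.4766 -0.4757 s 0.3467 0.3515
z 0.205 242 w -0.4853 -0.4756 s 0.3351 0.3631
z 0.215 1026 w -0.5071 -0.4755 s 0.3338 0.3645
z 0.225 679 w -0.4854 -0.4797 s 0.3338 0.3644
```

View pics/w30.png

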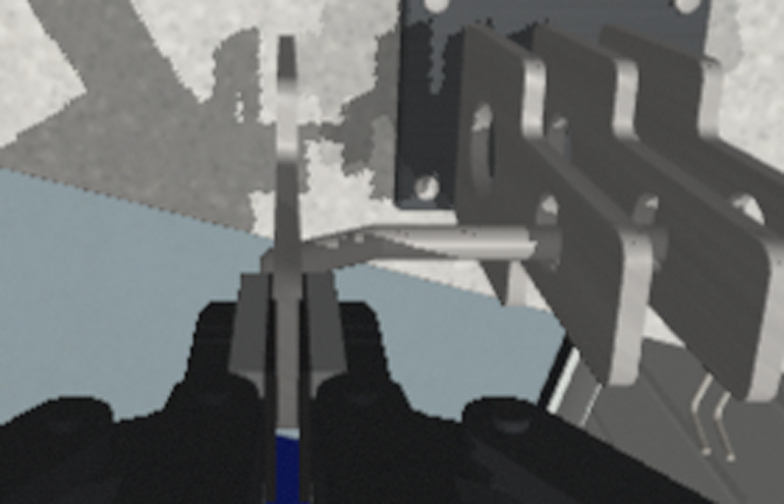

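arm_command(increments="0 0 0 3 1.3 5 0;0 0 0 3 0 5 0;0 0 0 3 0 5 0;0 0 0 2.5 0 5 0;0 0 0 0 0 10 0;0 0 0 0 0 10 0;0 0 0 0 0 0 0;0 0 0 0 0 0 0")

```text
time_s: 35.78
tcp_pos: [0.5073, -0.3675, 0.189]
tcp_rot: [-0.217, 1.56, 0.216]
force: [-0.3, -0.3, -1.3]
width: 0.039
```

```bash
python3 - <<'E'
from hook import *
where()
z=get_obs()['tcp_pos'];c=cam('wrist');save('w31',c['frame'][150:330,180:460],2.8);held(c,z[2],z[:2]@EX)
E
```

```text
t 35.78 s,w,z 0.3887 -0.4913 0.189 F [-0.3 -0.3 -1.3] width 0.039
z 0.104 14 w -0.4559 -0.4556 s 0.3871 0.3917
z 0.114 14 w -0.4559 -0.4556 s 0.3872 0.3916
z 0.124 20 w -0.456 -0.4556 s 0.3873 0.3915
z 0.134 188 w -0.4735 -0.4555 s 0.3874 0.3915
z 0.144 61 w -0.4752 -0.4595 s 0.3875 0.392
z 0.154 45 w -0.4752 -0.4745 s 0.3876 0.392
z 0.164 449 w -0.4941 -0.4744 s 0.3687 0.4085
z 0.174 334 w -0.4932 -0.4744 s 0.3688 0.4087
z 0.184 69 w -0.4753 -0.4743 s 0.3873 0.3921
z 0.194 247 w -0.4837 -0.4741 s 0.3757 0.4036
z 0.204 1027 w -0.5053 -0.4744 s 0.3745 0.405
z 0.214 673 w -0.4843 -0.4783 s 0.3744 0.4051
```

View pics/w31.png

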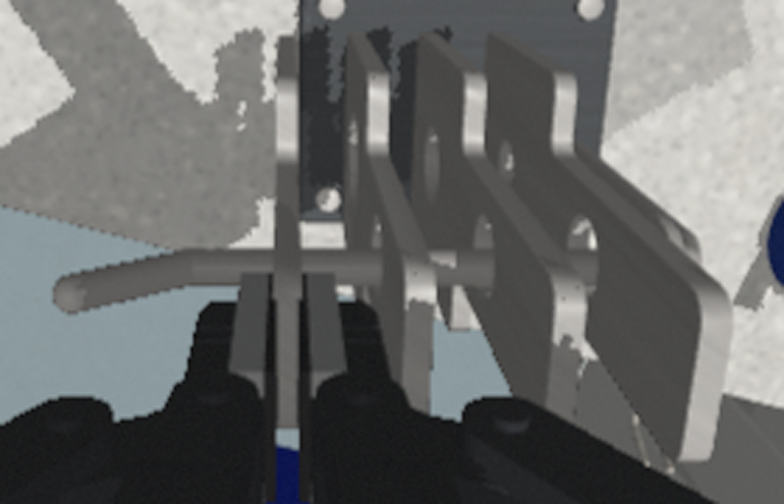

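All four are on the arm. Lower, release, rise.

arm_command(increments="0 0 0 2.5 0 0 0;0 0 0 2.5 0 0 0;0 0 0 0 0 0 0;0 0 0 0 0 0 12;0 0 0 0 0 0 12;0 0 0 0 0 0 12;0 0 0 -15 0 0 12;0 0 0 -30 0 0 12;0 0 0 -35 0 0 20;0 0 0 -35 0 0 30")

```text
time_s: 36.67
tcp_pos: [0.5062, -0.3676, 0.3002]
tcp_rot: [-0.215, 1.561, 0.216]
force: [1.0, -0.3, 0.7]
width: 0.348
```

```bash
python3 - <<'E'
from hook import *
where()
c=cam('wrist');save('w32',c['frame'],1.4)
c=cam('top');save('t32',c['frame'][170:300,150:430],2.8)
E
```

```text
t 36.67 s,w,z 0.3876 -0.4911 0.3002 F [ 1.  -0.3  0.7] width 0.348
```

View pics/w32.png

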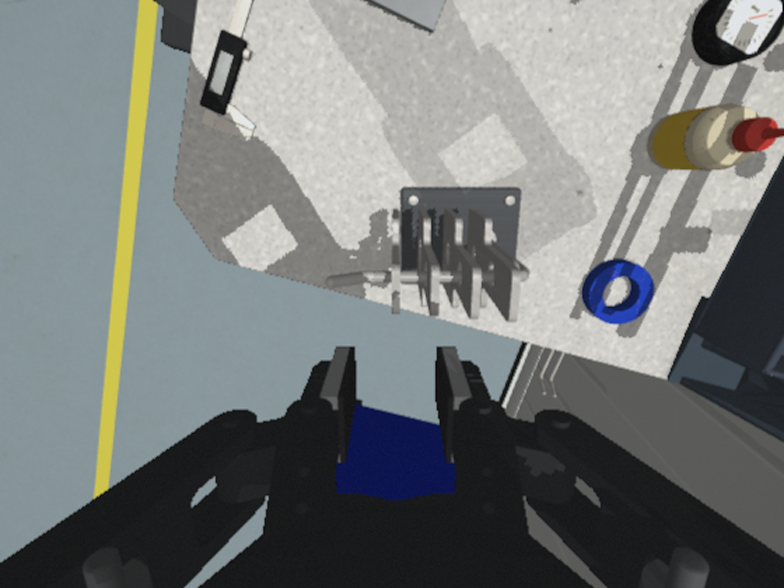

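View pics/t32.png

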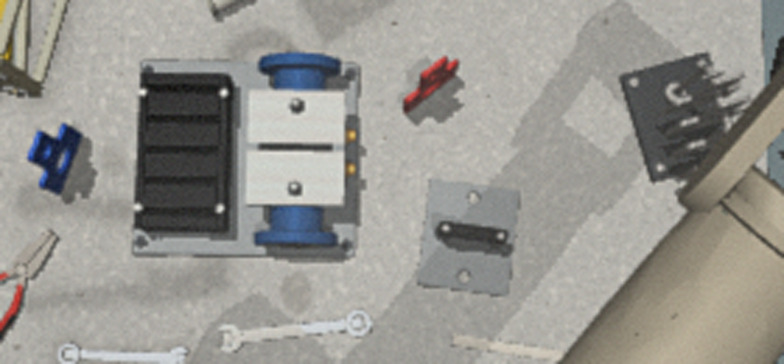

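Four plates hang in order on the arm, at (395..505,260). Rack and slot are empty and the cover is still in place. Now to measure the cover.

arm_command(increments="0.1 0 0 0 0 0 40;0.1 0 0 0 0 0 40;0.1 0 0 0 0 0 40;0.1 0 0 0 0 0 40;0 0 0 0 36 -18 40;0 0 0 0 36 -18 40;0 0 0 0 36 -18 40;0 0 0 0 36 -18 40;0 0 0 0 36 -18 40;0 0 0 0 0 0 40")

```text
time_s: 37.6
tcp_pos: [0.4383, -0.1733, 0.2997]
tcp_rot: [0.096, 1.567, -0.094]
force: [-0.1, -0.0, -0.2]
width: 0.464
```

```bash
cat > cov.py <<'E'
from h import *
def cover(c,x0=.36,x1=.54,y0=-.21,y1=-.04):
    W=cloud(c)
    m=(W[...,2]>.057)&(W[...,2]<.1)&(W[...,0]>x0)&(W[...,0]<x1)&(W[...,1]>y0)&(W[...,1]<y1)
    n,l,st,_=cv2.connectedComponentsWithStats(m.astype(np.uint8));i=1+np.argmax(st[1:,4]);P=W[l==i]
    zt=np.percentile(P[:,2],98);T=P[P[:,2]>zt-.006]
    r=cv2.minAreaRect((T[:,:2]*1000).astype(np.float32));print('bar ctr',np.round(r[0],1),'size',np.round(r[1],1),'ang',round(r[2],1),'ztop',zt.round(4))
    m=(W[...,2]>.004)&(W[...,2]<.016)&(W[...,0]>x0-.03)&(W[...,0]<x1)&(W[...,1]>y0)&(W[...,1]<y1)
    n,l,st,_=cv2.connectedComponentsWithStats(m.astype(np.uint8));i=1+np.argmax(st[1:,4]);P=W[l==i]
    r=cv2.minAreaRect((P[:,:2]*1000).astype(np.float32));print('plate ctr',np.round(r[0],1),'size',np.round(r[1],1),'ang',round(r[2],1),'z',np.median(P[:,2]).round(4))
E
python3 - <<'E'
from cov import *
plan([.439,-.12,.2],-7.2)
c=cam('wrist');save('w33',c['frame'],1.4);np.savez('w33c.npz',**{k:c[k] for k in ('frame','range_z','fx','fy','cx','cy','M')});cover(c)
E
```

```text
now [ 0.4383 -0.1733  0.2997] turn(rad tool) [ 0.0044  0.0012 -0.001 ] shift tool mm(at current axes) [99.7 52.9 -5.9] shift at final axes [99.7 53.  -6. ] min rows 2.8
bar ctr [ 439.9 -121.1] size [68.7 13.2] ang 82.8 ztop 0.084
plate ctr [ 439.9 -121.6] size [ 96.1 112.3] ang 82.5 z 0.0106
```

View pics/w33.png

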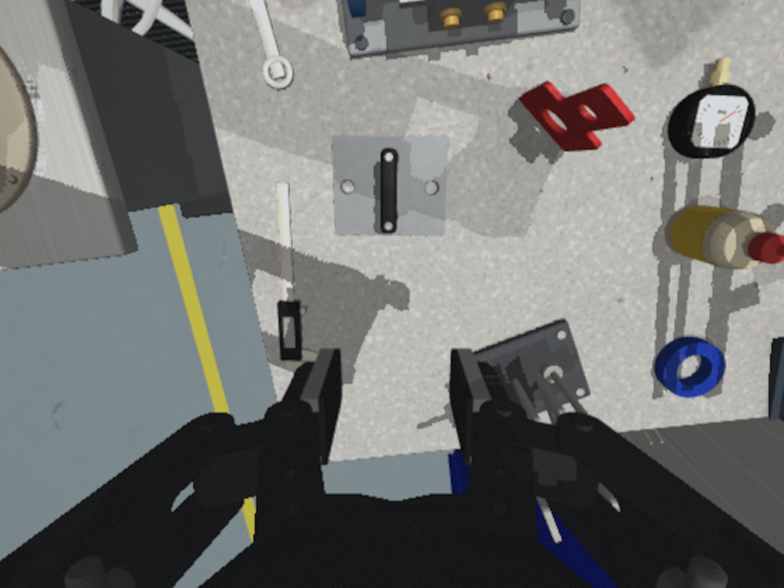

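The cover is at (389,187), centre (0.440, -0.121), yaw -7.4°, bar top about 0.083. First I'll measure the now empty fitting precisely.

arm_command(increments="-0.0605 0 0 0 0 0 40;-0.0605 0 0 0 0 0 40;0 0 0 5 35 17 40;0 0 0 5 35 17 40;0 0 0 5 35 17 40;0 0 0 5 35 17 40;0 0 0 5 35 17 40;0 0 0 0 0 0 40;0 0 0 0 0 0 40")

```text
time_s: 38.4
tcp_pos: [0.5263, -0.0025, 0.2729]
tcp_rot: [0.001, 1.572, -0.002]
force: [0.2, 0.6, 0.5]
width: 0.47
```

```bash
cat > fit.py <<'E'
from h import *
def fitting(c):
    W=cloud(c)
    b=(W[...,0]>.44)&(W[...,0]<.61)&(W[...,1]>-.02)&(W[...,1]<.14)
    m=(W[...,2]>.091)&(W[...,2]<.0985)&b
    n,l,st,_=cv2.connectedComponentsWithStats(m.astype(np.uint8))
    keep=np.isin(l,[i for i in range(1,n) if st[i,4]>300]);P=W[keep]
    r=cv2.minAreaRect((P[:,:2]*1000).astype(np.float32));print('face ctr',np.round(r[0],1),'size',np.round(r[1],1),'ang',round(r[2],2),'z',np.median(P[:,2]).round(4))
    m=(W[...,2]>.1125)&(W[...,2]<.121)&b
    n,l,st,_=cv2.connectedComponentsWithStats(m.astype(np.uint8))
    for i in range(1,n):
        if st[i,4]>8:
            Q=W[l==i]; v,u=np.where(l==i);print('pin',st[i,4],'x',Q[:,0].min().round(4),Q[:,0].max().round(4),Q[:,0].mean().round(4),'y',Q[:,1].min().round(4),Q[:,1].max().round(4),Q[:,1].mean().round(4),'z',Q[:,2].max().round(4),'px',u.mean().round(1),v.mean().round(1))
E
python3 - <<'E'
from fit import *
plan([.523,0,.28],0)
c=cam('wrist');save('w34',c['frame'],1.4);np.savez('w34c.npz',**{k:c[k] for k in ('frame','range_z','fx','fy','cx','cy','M')});fitting(c)
E
```

```text
now [ 0.5263 -0.0025  0.2729] turn(rad tool) [-0.002  -0.0017  0.0003] shift tool mm(at current axes) [-7.1  2.5 -3.3] shift at final axes [-7.1  2.5 -3.3] min rows 0.2
face ctr [522.7  57.3] size [ 98.3 116.5] ang 89.68 z 0.0956
pin 79 x 0.4759 0.4858 0.4813 y 0.0529 0.0624 0.0579 z 0.1191 px 235.0 130.9
pin 79 x 0.5605 0.5696 0.5646 y 0.0528 0.0613 0.0571 z 0.1189 px 321.3 131.6
```

View pics/w34.png

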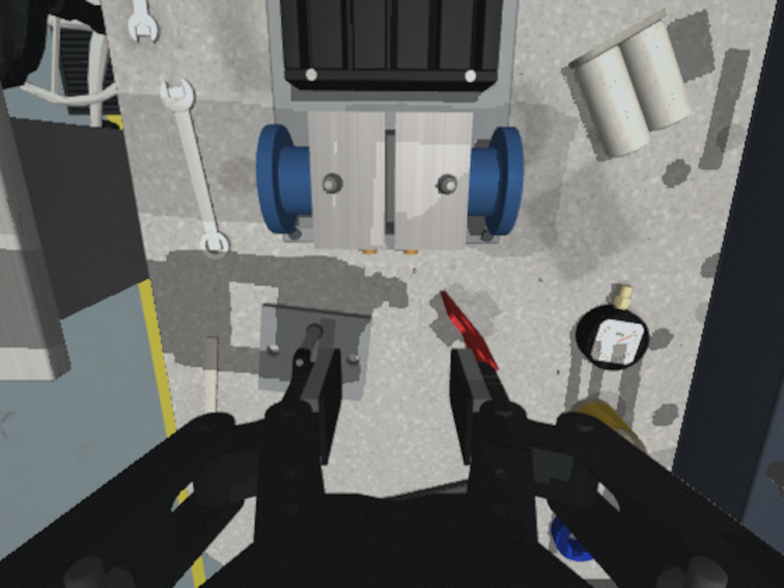

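The fitting face is at (390,180) with the pins at (331,183) and (448,184). Centre (0.5229, 0.0574), yaw -0.4°. Now to grasp the cover.

arm_command(increments="0.0635 0 0 0 0 0 40;0.0635 0 0 0 0 0 40;0 0 0 10 -32.7 -17.6 40;0 0 0 20 -32.7 -17.6 40;0 0 0 20 -32.7 -17.6 40;0 0 0 20 -32.7 -17.6 40;0 0 0 30 0 0 40;0 0 0 10 0 0 40;0 0 0 0 0 0 40;0 0 0 0 0 0 40")

```text
time_s: 39.28
tcp_pos: [0.4398, -0.123, 0.1656]
tcp_rot: [0.103, 1.568, -0.104]
force: [0.2, -0.1, -1.1]
width: 0.469
```

```bash
python3 - <<'E'
from cov import *
plan([.4394,-.1232,.056],-7.4)
c=cam('wrist');save('w35',c['frame'],1.4);cover(c)
E
```

```text
now [ 0.4398 -0.123   0.1656] turn(rad tool) [-0.0028  0.0005  0.0001] shift tool mm(at current axes) [109.6  -0.2  -0.4] shift at final axes [109.6  -0.2  -0.4] min rows 2.7
bar ctr [ 439.9 -120.9] size [68.7 14. ] ang 82.7 ztop 0.0838
plate ctr [ 439.8 -121.4] size [ 95.5 112.2] ang 82.4 z 0.0106
```

View pics/w35.png

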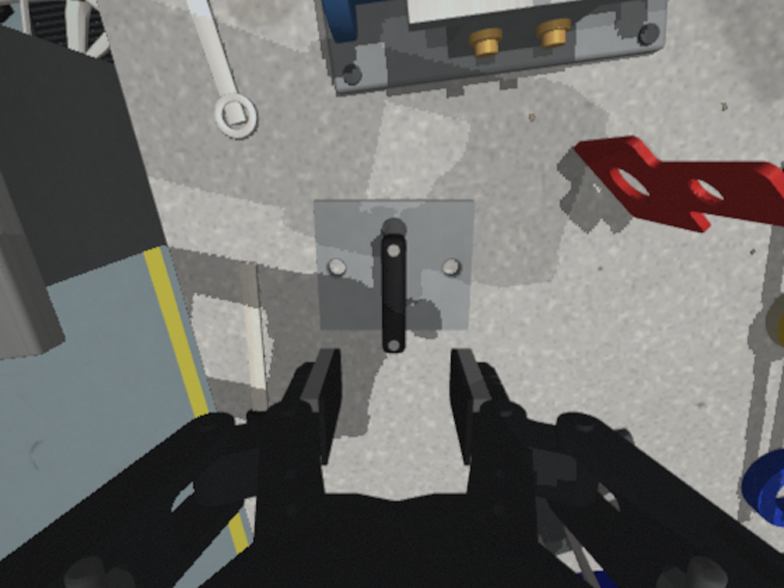

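arm_command(increments="0 0 0 35 -0.2 0 40;0 0 0 35 0 0 40;0 0 0 30 0 0 40;0 0 0 9 0 0 40;0 0 0 0 0 0 40;0 0 0 0 0 0 0;0 0 0 0 0 0 0;0 0 0 0 0 0 0;0 0 0 0 0 0 0;0 0 0 0 0 0 0", grip_force=80)

```text
time_s: 40.17
tcp_pos: [0.4414, -0.1234, 0.0588]
tcp_rot: [0.102, 1.563, -0.104]
force: [0.0, 0.7, 6.9]
width: 0.144
```

```bash
python3 - <<'E'
from h import *
where();print(get_obs()['tcp_pos'])
c=cam('wrist');save('w36',c['frame'],1.4)
E
```

```text
t 40.17 s,w,z 0.3914 -0.2385 0.0588 F [0.  0.7 6.9] width 0.144
[ 0.4413537  -0.12344541  0.05876035]
```

View pics/w36.png

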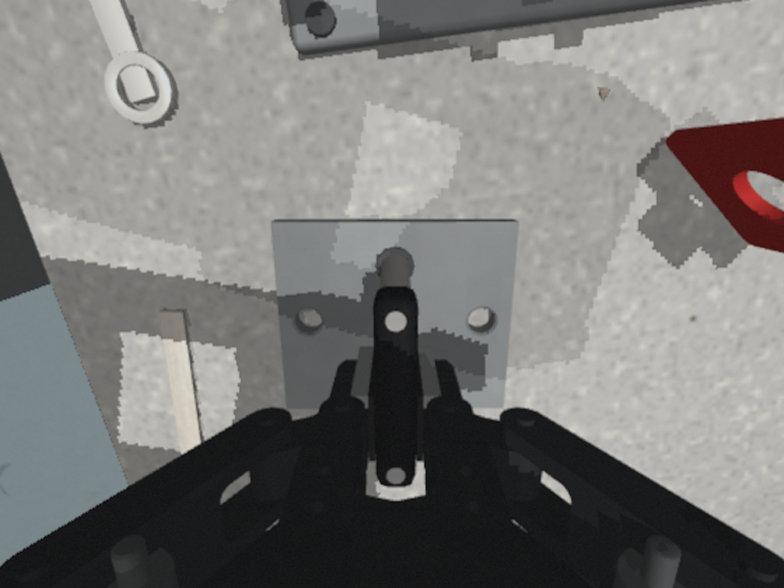

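The cover is gripped with both holes visible, at (310,318) and (482,319). Lift it and move it over the fitting.

arm_command(increments="0 0 0 -15 0 0 0;0 0 0 -30 0 0 0;0 0 0 -35 0 0 0;0 0 0 -35 0 0 0;0 0 0 -35 0 0 0;0 0 0 -25 0 0 0;-0.0615 0 0 0 0 0 0;-0.0615 0 0 0 0 0 0;0 0 0 0 0 0 0")

```text
time_s: 40.97
tcp_pos: [0.4397, -0.123, 0.2322]
tcp_rot: [0.004, 1.568, -0.006]
force: [0.2, -0.5, -2.6]
width: 0.145
```

```bash
python3 - <<'E'
from fit import *
where();plan([.5225,.0562,.225],-.4)
c=cam('wrist');save('w37',c['frame'],1.4)
E
```

```text
t 40.97 s,w,z 0.3899 -0.2376 0.2322 F [ 0.2 -0.5 -2.6] width 0.145
now [ 0.4397 -0.123   0.2322] turn(rad tool) [0.0007 0.0023 0.0009] shift tool mm(at current axes) [  7.2 179.7  81.7] shift at final axes [  7.2 179.7  81.6] min rows 4.9
```

View pics/w37.png

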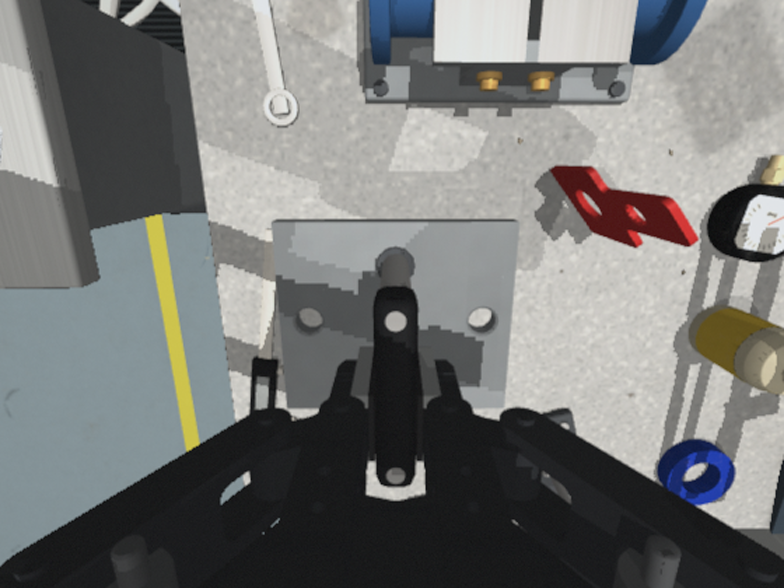

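arm_command(increments="0 0 0 0 30 13.6 0;0 0 0 0 30 13.6 0;0 0 0 0 30 13.6 0;0 0 0 0 30 13.6 0;0 0 0 0 30 13.6 0;0 0 0 0 29.7 13.7 0;0 0 0 0 0 0 0;0 0 0 0 0 0 0")

```text
time_s: 41.68
tcp_pos: [0.5227, 0.0574, 0.2302]
tcp_rot: [0.006, 1.572, -0.006]
force: [0.4, -0.9, -2.9]
width: 0.147
```

```bash
cat > held.py <<'E'
from h import *
def heldcover(c):
    p=get_obs()['tcp_pos'];W=cloud(c);zt=p[2]-.0588+.010
    m=(abs(W[...,2]-zt)<.007)&(abs(W[...,0]-p[0])<.075)&(abs(W[...,1]-p[1])<.07)
    n,l,st,_=cv2.connectedComponentsWithStats(m.astype(np.uint8))
    keep=np.isin(l,[i for i in range(1,n) if st[i,4]>200]);P=W[keep];print(len(P),'z',np.median(P[:,2]))
    A=np.c_[P[:,:2],np.ones(len(P))];print('plane slope',np.linalg.lstsq(A,P[:,2],rcond=None)[0].round(4))
    # back edge and side edges
    x0,x1=np.percentile(P[:,0],[.3,99.7]);print('x range',P[:,0].min().round(4),P[:,0].max().round(4),'ymax',P[:,1].max().round(4))
    e=[]
    for x in np.arange(P[:,0].min()+.01,P[:,0].max()-.01,.006):
        k=abs(P[:,0]-x)<.003;e.append((x,P[k,1].max()))
    e=np.array(e);f=np.polyfit(e[:,0],e[:,1],1);print('back edge yaw deg',np.degrees(np.arctan(f[0])).round(2),'y at centre',np.polyval(f,p[0]).round(4))
    ylo=P[:,1].max()-.06
    for sgn in (-1,1):
        e=[]
        for y in np.arange(ylo,P[:,1].max()-.006,.005):
            k=abs(P[:,1]-y)<.0025
            if k.sum()>10:e.append((y,P[k,0].min() if sgn<0 else P[k,0].max()))
        e=np.array(e);f=np.polyfit(e[:,0],e[:,1],1);print('side',sgn,'x at y=tcp',np.polyval(f,p[1]).round(4),'slope deg',np.degrees(np.arctan(-f[0])).round(2))
    # holes
    g=keep.astype(np.uint8);h=cv2.morphologyEx(g,cv2.MORPH_CLOSE,np.ones((25,25)))-g
    n,l,st,ce=cv2.connectedComponentsWithStats(h)
    for i in range(1,n):
        if st[i,4]>60 and st[i,2]<40:
            u,v=ce[i]; d=np.array([(u-c['cx'])/c['fx'],(v-c['cy'])/c['fy'],1]);d=c['M'][:3,:3]@d;o=c['M'][:3,3];t=(np.median(P[:,2])-o[2])/d[2];print('hole',st[i,4],(u.round(1),v.round(1)),(o+t*d).round(4))
E
python3 - <<'E'
from held import *
where();print(get_obs()['tcp_pos']);c=cam('wrist');save('w38',c['frame'],1.4);heldcover(c)
E
```

```text
t 41.68 s,w,z 0.5187 -0.0865 0.2302 F [ 0.4 -0.9 -2.9] width 0.147
[0.52271549 0.05739181 0.23022024]
16568 z 0.1820908024236073
plane slope [-0.003   0.0006  0.1836]
x range 0.4668 0.5799 ymax 0.1074
back edge yaw deg -0.36 y at centre 0.1069
side -1 x at y=tcp 0.4674 slope deg -0.34
side 1 x at y=tcp 0.5793 slope deg -0.58
hole 441 (np.float64(282.4), np.float64(194.9)) [0.5236 0.0825 0.1821]
hole 191 (np.float64(343.1), np.float64(226.3)) [0.5644 0.0603 0.1821]
hole 185 (np.float64(221.5), np.float64(226.4)) [0.4824 0.0608 0.1821]
```

View pics/w38.png

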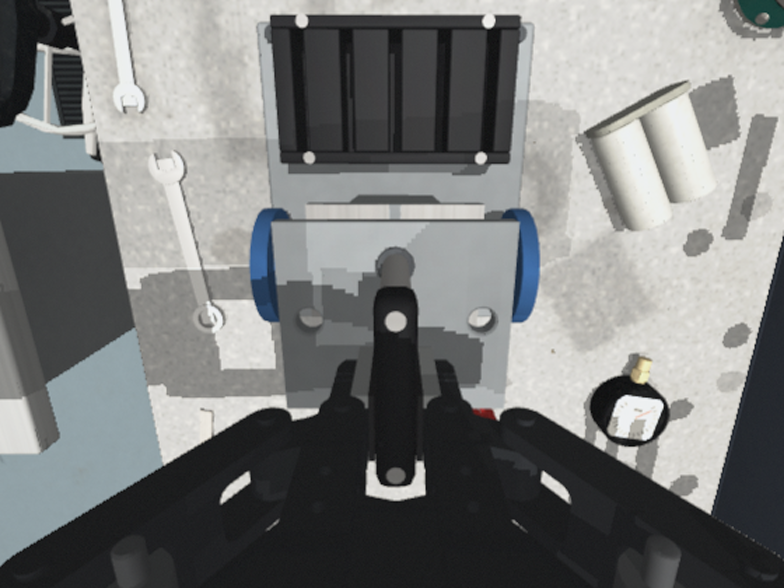

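In the camera the cover centre is (0.5234, 0.0589) and the fitting (0.5229, 0.0574), with equal yaw. I'll shift by that and descend to just above the pins.

arm_command(increments="0 0 0 15 -1.5 -0.5 0;0 0 0 15 0 0 0;0 0 0 13 0 0 0;0 0 0 0 0 0 0;0 0 0 0 0 0 0;0 0 0 0 0 0 0")

```text
time_s: 42.23
tcp_pos: [0.5224, 0.0539, 0.1889]
tcp_rot: [0.008, 1.569, -0.008]
force: [0.3, 0.5, -2.2]
width: 0.145
```

```bash
python3 - <<'E'
from held import *
where();print(get_obs()['tcp_pos'],get_obs()['tcp_rot']);c=cam('wrist');save('w39',c['frame'],1.4);heldcover(c)
save('w39z',c['frame'][190:260,190:380],4)
E
```

```text
t 42.23 s,w,z 0.5175 -0.0897 0.1889 F [ 0.3  0.5 -2.2] width 0.145
[0.52243277 0.05391881 0.18894772] [ 0.00766713  1.56918413 -0.00789214]
16556 z 0.14082384345838767
plane slope [-1.000e-04 -1.000e-04  1.408e-01]
x range 0.4667 0.5796 ymax 0.1039
back edge yaw deg -0.55 y at centre 0.1035
side -1 x at y=tcp 0.4672 slope deg -0.44
side 1 x at y=tcp 0.5793 slope deg -0.44
hole 445 (np.float64(282.4), np.float64(194.8)) [0.5236 0.0791 0.1408]
hole 192 (np.float64(221.5), np.float64(226.5)) [0.4822 0.0574 0.1408]
hole 194 (np.float64(343.1), np.float64(226.5)) [0.5643 0.0566 0.1408]
```

View pics/w39z.png

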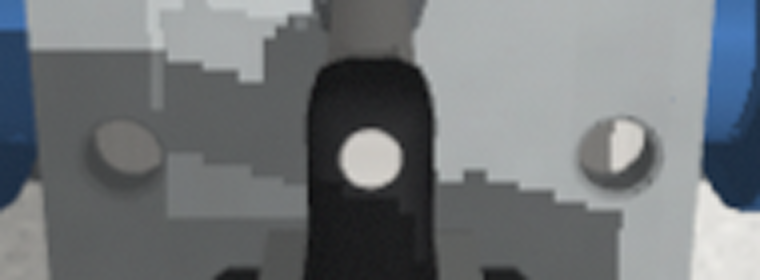

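arm_command(increments="0 0 0 6 1.9 -0.3 0;0 0 0 0 0 0 0;0 0 0 0 0 0 0;0 0 0 0 0 0 0")

```text
time_s: 42.62
tcp_pos: [0.5219, 0.0565, 0.1818]
tcp_rot: [0.006, 1.571, -0.007]
force: [0.4, -0.3, -3.1]
width: 0.147
```

```bash
python3 - <<'E'
from held import *
where();print(get_obs()['tcp_pos'],get_obs()['tcp_rot']);c=cam('wrist');save('w39',c['frame'],1.4);heldcover(c)
E
```

```text
t 42.62 s,w,z 0.5177 -0.0871 0.1818 F [ 0.4 -0.3 -3.1] width 0.147
[0.52189897 0.0565209  0.18183914] [ 0.00649627  1.57067192 -0.00668662]
16584 z 0.13370088387429163
plane slope [-1.600e-03 -1.000e-04  1.345e-01]
x range 0.4661 0.5793 ymax 0.1065
back edge yaw deg -0.45 y at centre 0.1061
side -1 x at y=tcp 0.4666 slope deg -0.25
side 1 x at y=tcp 0.5787 slope deg -0.43
hole 446 (np.float64(282.4), np.float64(194.9)) [0.5229 0.0816 0.1337]
hole 188 (np.float64(221.5), np.float64(226.5)) [0.4816 0.06   0.1337]
hole 192 (np.float64(343.1), np.float64(226.4)) [0.5637 0.0593 0.1337]
```

arm_command(increments="0 0 0 2 -0.6 0.2 0;0 0 0 2 0 0 0;0 0 0 2 0 0 0;0 0 0 2 0 0 0;0 0 0 2 0 0 0;0 0 0 0 0 0 0;0 0 0 0 0 0 0")

```text
time_s: 43.25
tcp_pos: [0.522, 0.0559, 0.1715]
tcp_rot: [0.007, 1.571, -0.007]
force: [-0.0, -0.4, -3.2]
width: 0.145
```

```bash
python3 - <<'E'
from held import *
where();print(get_obs()['tcp_pos'],get_obs()['moment']);c=cam('wrist');heldcover(c)
save('w40z',c['frame'][190:260,190:380],4)
E
```

```text
t 43.25 s,w,z 0.5176 -0.0877 0.1715 F [-0.  -0.4 -3.2] width 0.145
[0.5219826  0.05585565 0.17150956] [ 0.02788585 -0.010856    0.04354011]
16694 z 0.12337628337663678
plane slope [-0.0022  0.0014  0.1244]
x range 0.4663 0.5791 ymax 0.1059
back edge yaw deg -0.47 y at centre 0.1054
side -1 x at y=tcp 0.4667 slope deg -0.34
side 1 x at y=tcp 0.5787 slope deg -0.57
hole 442 (np.float64(282.4), np.float64(194.9)) [0.5229 0.081  0.1234]
hole 108 (np.float64(220.8), np.float64(227.5)) [0.4811 0.0585 0.1234]
hole 123 (np.float64(343.4), np.float64(227.2)) [0.5639 0.0581 0.1234]
```

View pics/w40z.png

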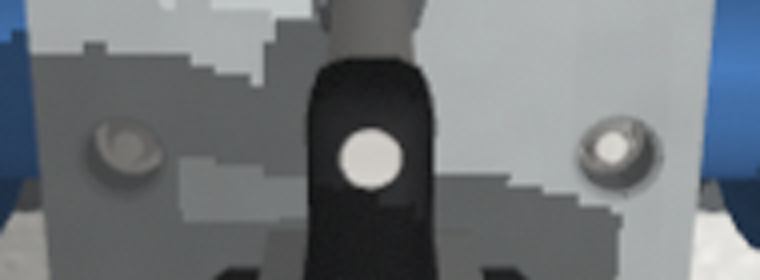

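Both pins are visible inside the holes, at (127,147) and (612,148) in the crop, and the force is unchanged. Continue down.

arm_command(increments="0 0 0 3 0 0 0;0 0 0 3 0 0 0;0 0 0 3 0 0 0;0 0 0 3 0 0 0;0 0 0 2 0 0 0;0 0 0 0 0 0 0;0 0 0 0 0 0 0")

```text
time_s: 43.88
tcp_pos: [0.522, 0.0559, 0.1575]
tcp_rot: [0.007, 1.571, -0.007]
force: [0.3, -0.0, -2.8]
width: 0.146
```

```bash
python3 - <<'E'
from held import *
where();print(get_obs()['tcp_pos'],get_obs()['moment']);c=cam('wrist');heldcover(c)
E
```

```text
t 43.88 s,w,z 0.5176 -0.0878 0.1575 F [ 0.3 -0.  -2.8] width 0.146
[0.5219909  0.05585308 0.15752923] [ 0.0098243   0.00968609 -0.03323769]
16753 z 0.10941877760160529
plane slope [-0.0023 -0.0008  0.1107]
x range 0.4664 0.5793 ymax 0.1058
back edge yaw deg -0.49 y at centre 0.1054
side -1 x at y=tcp 0.4667 slope deg -0.58
side 1 x at y=tcp 0.5787 slope deg -0.62
hole 443 (np.float64(282.3), np.float64(194.9)) [0.5229 0.081  0.1094]
hole 81 (np.float64(218.2), np.float64(232.6)) [0.4792 0.0549 0.1094]
hole 81 (np.float64(346.3), np.float64(232.4)) [0.5662 0.0543 0.1094]
```

arm_command(increments="0 0 0 1.5 0 0 0;0 0 0 1.5 0 0 0;0 0 0 0.7 0 0 0;0 0 0 0 0 0 0;0 0 0 0 0 0 0")

```text
time_s: 44.35
tcp_pos: [0.5221, 0.0559, 0.154]
tcp_rot: [0.007, 1.571, -0.007]
force: [-0.5, -0.6, -3.1]
width: 0.144
```

```bash
python3 - <<'E'
from held import *
where();c=cam('wrist');heldcover(c)
E
```

```text
t 44.35 s,w,z 0.5177 -0.0878 0.154 F [-0.5 -0.6 -3.1] width 0.144
16586 z 0.1058971057636647
plane slope [-0.0013 -0.0015  0.1067]
x range 0.4664 0.5796 ymax 0.1058
back edge yaw deg -0.46 y at centre 0.1054
side -1 x at y=tcp 0.4668 slope deg -0.47
side 1 x at y=tcp 0.5789 slope deg -0.72
hole 447 (np.float64(282.4), np.float64(194.7)) [0.5231 0.0811 0.1059]
hole 185 (np.float64(346.4), np.float64(231.9)) [0.5663 0.0547 0.1059]
hole 184 (np.float64(218.7), np.float64(232.3)) [0.4796 0.0551 0.1059]
```

Nearly in contact, with the full weight still on the wrist. A little further.

arm_command(increments="0 0 0 0.5 0 0 0;0 0 0 0.5 0 0 0;0 0 0 0 0 0 0;0 0 0 0 0 0 0")

```text
time_s: 44.73
tcp_pos: [0.5222, 0.0559, 0.1538]
tcp_rot: [0.007, 1.57, -0.007]
force: [-4.0, 0.1, 4.3]
width: 0.143
```

Contact made: the vertical force went from -3 to +4 N. Release and retreat.

arm_command(increments="0 0 0 0 0 0 36;0 0 0 0 0 0 36;0 0 0 0 0 0 36;0 0 0 0 0 0 36;0 0 0 -20 0 0 36;0 0 0 -30 0 0 36;0 0 0 -35 0 0 36;0 0 0 -35 -30 0 36;0 0 0 0 -25 0 36;0 0 0 0 0 0 36")

```text
time_s: 45.57
tcp_pos: [0.5224, 0.0007, 0.2722]
tcp_rot: [0.008, 1.566, -0.01]
force: [-0.1, 0.3, -0.4]
width: 0.424
```

```bash
python3 - <<'E'
from h import *
where();c=cam('wrist');save('w42',c['frame'],1.4)
W=cloud(c)
b=(abs(W[...,0]-.5229)<.055)&(abs(W[...,1]-.0574)<.047)&(W[...,2]>.098)&(W[...,2]<.113)
P=W[b];A=np.c_[P[:,:2]-[.523,.0574],np.ones(len(P))];print(len(P),np.linalg.lstsq(A,P[:,2],rcond=None)[0].round(4),P.min(0),P.max(0))
r=cv2.minAreaRect((P[:,:2]*1000).astype(np.float32));print(r)
c=cam('scene');save('s42',c['frame'][120:330,170:420],3)
E
```

```text
t 45.57 s,w,z 0.5031 -0.141 0.2722 F [-0.1  0.3 -0.4] width 0.424
8931 [ 0.0004 -0.0003  0.1056] [0.46790566 0.01041491 0.09855268] [0.57789991 0.1043973  0.11294954]
((522.9080810546875, 57.40507507324219), (109.99284362792969, 93.98055267333984), 0.007277703378349543)
```

View pics/w42.png

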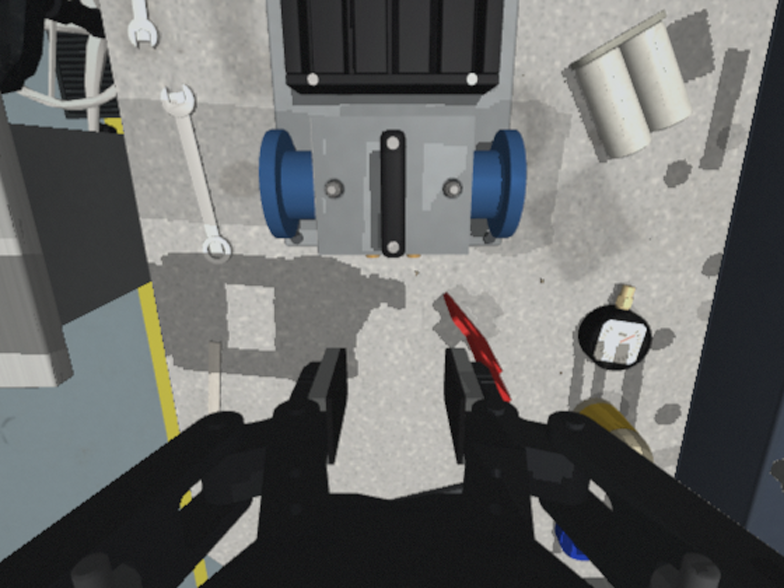

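View pics/s42.png

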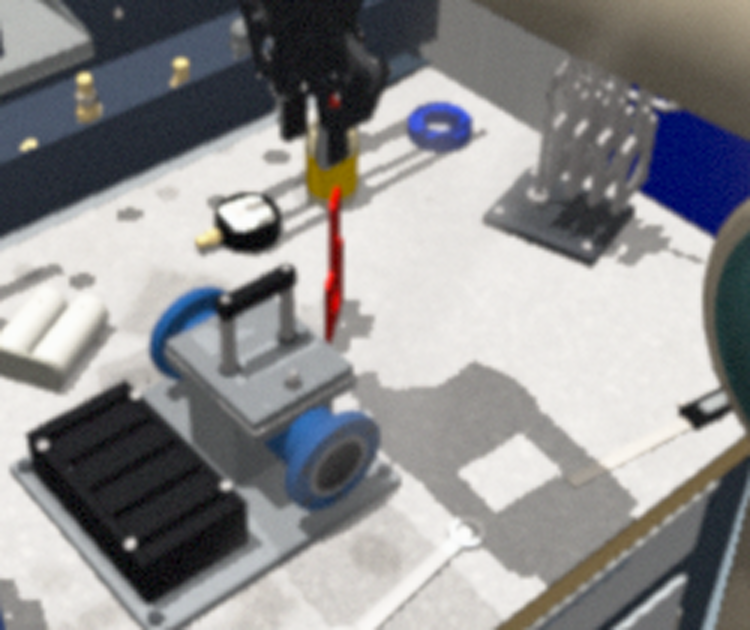

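The cover is flush: its top is at 0.1056, against face 0.0956 + 10 mm, and it is level with both pins through. One last look at the hook.

```bash
python3 - <<'E'
from h import *
c=cam('scene');save('s43',c['frame'][130:220,320:410],6)
W=cloud(c).reshape(-1,3);s=W[:,:2]@EX;w=W[:,:2]@EY+.49
k=(abs(w)<.05)&(s>.34)&(s<.475)&(W[:,2]>.03)&(W[:,2]<.23)
h,e=np.histogram(s[k],np.arange(.34,.476,.003));print([(round(a,3),int(b)) for a,b in zip(e,h) if b])
for a,b in ((.38,.397),(.403,.42),(.427,.443),(.445,.465)):
    j=k&(s>a)&(s<b);print(a,np.percentile(W[j,2],[1,99]).round(4),np.percentile(w[j],[1,99]).round(4))
E
```

```text
[(np.float64(0.352), 1), (np.float64(0.358), 3), (np.float64(0.361), 3), (np.float64(0.364), 2), (np.float64(0.367), 4), (np.float64(0.37), 3), (np.float64(0.373), 3), (np.float64(0.376), 5), (np.float64(0.379), 3), (np.float64(0.382), 176), (np.float64(0.385), 87), (np.float64(0.388), 32), (np.float64(0.394), 4), (np.float64(0.397), 3), (np.float64(0.4), 3), (np.float64(0.403), 8), (np.float64(0.406), 217), (np.float64(0.409), 62), (np.float64(0.412), 10), (np.float64(0.415), 1), (np.float64(0.418), 4), (np.float64(0.421), 3), (np.float64(0.424), 3), (np.float64(0.427), 35), (np.float64(0.43), 219), (np.float64(0.433), 55), (np.float64(0.436), 1), (np.float64(0.439), 1), (np.float64(0.442), 2), (np.float64(0.445), 4), (np.float64(0.448), 10), (np.float64(0.451), 210), (np.float64(0.454), 64), (np.float64(0.457), 11), (np.float64(0.463), 12), (np.float64(0.466), 9), (np.float64(0.469), 2), (np.float64(0.472), 45)]
0.38 [0.0571 0.1804] [-0.0366  0.0359]
0.403 [0.0583 0.1835] [-0.0339  0.0375]
0.427 [0.0572 0.186 ] [-0.0342  0.0364]
0.445 [0.0582 0.1903] [-0.0251  0.0355]
```

View pics/s43.png

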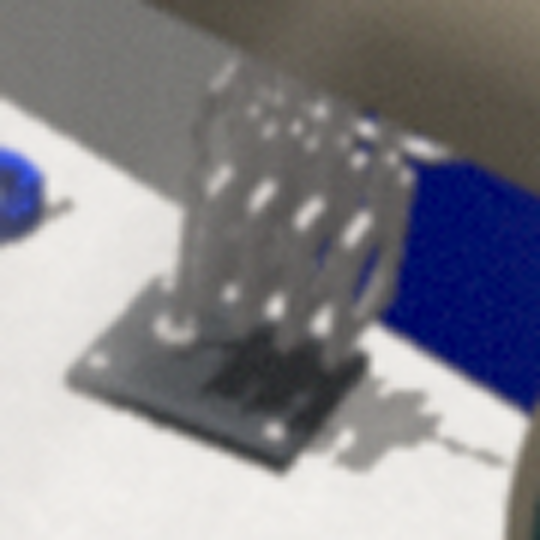

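The four plates hang upright and centred, with lower edges at about 57 mm. They are in order from the back: 12, 20, 28, 36. Handing in.

```bash
python3 - <<'E'
from plant import close_job
print(close_job())
E
```

```text
the job is handed in; nothing more can be done
None
```

The job is handed in at about 46 s of the 210 s. All four plates hang on the hook's level arm and the blanking cover sits flush on the fitting.

- **Plates:** Four were there: the 12 mm bore in the fitting, and the 20, 36 and 28 in the rack. They hang from back to front as 12, 20, 28, 36, about 22 mm apart. Their lower edges are about 57 mm above the bench and they are centred on the bar within about 2 mm. I identified them by tab-top height (181, 176, 171 and 166 mm) and by the bores seen while each was held.
- **Cover:** Both pins show through its holes. Its top measures 105.6 mm against a measured face of 95.6 mm plus the 10 mm plate, and it is level. It was not knocked aside during the run.
- **Left alone:** I did not touch the red or blue look-alikes, the gauge, the calliper or the oil bottle.

**Checks that disagreed:**
- The wrist camera read about 1.8 mm off along the tool's y axis, so I aligned everything relative to the camera.
- The two-view triangulated tab heights came out 2–5 mm below the depth readings, but in the same order.
- I took no straight-on front view to see each bore through the next larger one; that rests on the measured order and centring.

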